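Charge a casting mould with wooden blocks from a sprung block feeder

TASK

Charge the casting mould for a resin pour. Lift the aluminium hold-down bar off the mould's studs and set it aside on the table. For each wooden block in the feeder's magazine, push the sprung slide fully to its stop and let it spring back, then take the block, only once it is clear of the feeder, and lay it flat in an empty pocket (some may be filled already). When the magazine is empty and all blocks are in, put the bar back over both studs, fully down on their shoulders, so that the blocks cannot float; leave the slide sprung back and the two glitter jars behind the mould where they are.

Things in the scene. Friction and masses are not known exactly. Their poses are not given: they have to be found in the camera images.
- feeder: Block feeder, fixed: blue base 92 x 190 mm with a clear magazine (62 mm along x, 78 along y, blue cover at z 87, its knob to 97 mm) holding the blocks flat in one stack. Origin at table top under the magazine's centre; z up. Slide handle at +y; blocks leave at -y, only through the exit (face at y -37 mm), one a stroke; as the slide springs back the next drops down.
- delivered (a point): Where a block's centre lies after a full stroke (feeder x 0, y -83, z 33 mm), flat, its y along the feeder's y. It rests on a level aluminium tongue 30 mm wide (top at z 24 mm, 5 mm end lip at y -130 mm), so its long sides overhang 7 mm, free for the fingers. A part stroke leaves it half in the exit.
- feeder_slide (a joint): Stroke of the feeder's slide in m: 0 at rest, 0.086 at its stop; it moves along the feeder's -y. Spring 3.6 N at rest to 8.8 N at the stop, damping 20 N s/m, and the stack's friction adds 1 to 2 N. Let go, it springs back by itself in about half a second.
- slide_pad (a point): Centre of the face of the slide's red push pad, 90 mm above the table, facing the feeder's +y; pad 46 mm wide, z 60 to 116 mm, on an upright steel plate 50 mm wide with its top at z 120 mm. Moves with the slide; at the stop the plate is still 19 mm from the magazine.
- block_1: Wooden block 44 x 60 x 18 mm along its x, y, z; origin at its centre; 35 g. Starts flat in the feeder's magazine with its axes along the feeder's. All blocks are alike and may lie in any pocket, either face up.
- block_2: Wooden block 44 x 60 x 18 mm along its x, y, z; origin at its centre; 35 g. Starts flat in the feeder's magazine with its axes along the feeder's. All blocks are alike and may lie in any pocket, either face up.
- block_3: Wooden block 44 x 60 x 18 mm along its x, y, z; origin at its centre; 35 g. Starts flat in the feeder's magazine with its axes along the feeder's; may be absent. All blocks are alike and may lie in any pocket, either face up.
- block_4: Wooden block 44 x 60 x 18 mm along its x, y, z; origin at its centre; 35 g. Starts already seated in a mould pocket; may be absent. All blocks are alike and may lie in any pocket, either face up.
- block_5: Wooden block 44 x 60 x 18 mm along its x, y, z; origin at its centre; 35 g. Starts already seated in a mould pocket; may be absent. All blocks are alike and may lie in any pocket, either face up.
- mould: Casting mould, fixed: pale green, 140 x 154 mm, on a plywood board 160 x 174 x 8 mm. Origin at table top under its centre; z up. Four pockets in two rows, 50 mm along x, 66 along y, 8 deep (floor z 12, rims z 20 mm): a block has 3 mm play all round and stands out 10 mm. The rib between the rows is 26 mm wide; the two studs stand on it.
- stud_1 (a point): Point on the axis of an upright steel stud, level with the top of its brass shoulder (16 mm wide, 31.5 mm above the table); at mould x 0, y +58 mm. Stud 10 mm thick for 18 mm above the shoulder, then tapered to 3 mm over 8 mm (tip at z 57.5 mm).
- stud_2 (a point): Point on the axis of an upright steel stud, level with the top of its brass shoulder (16 mm wide, 31.5 mm above the table); at mould x 0, y -58 mm. Stud 10 mm thick for 18 mm above the shoulder, then tapered to 3 mm over 8 mm (tip at z 57.5 mm).
- pocket_1 (a point): Where the centre of a block lies when it rests flat in this pocket (centre of the pocket, 21 mm above the table); the block's y axis then runs along the mould's y, either way round.
- pocket_2 (a point): Where the centre of a block lies when it rests flat in this pocket (centre of the pocket, 21 mm above the table); the block's y axis then runs along the mould's y, either way round.
- pocket_3 (a point): Where the centre of a block lies when it rests flat in this pocket (centre of the pocket, 21 mm above the table); the block's y axis then runs along the mould's y, either way round.
- pocket_4 (a point): Where the centre of a block lies when it rests flat in this pocket (centre of the pocket, 21 mm above the table); the block's y axis then runs along the mould's y, either way round.
- bar: Aluminium hold-down bar 50 x 150 x 8 mm along x, y, z; origin at the centre of its underside. 12 mm holes at y +58 and -58 mm. Black grip rib on its middle, 12 mm thick along x, 60 mm long along y, z 8 to 50 mm. Starts fully down on the mould's stud shoulders (underside 31.5 mm above the table, 1.5 mm over the blocks), overlapping all four pockets; either way round will do. 0.16 kg.
- aside (a point): A point of the table in front of the feeder where there is bare room to set the bar aside, lying along the feeder's y.
- glitter_1: Glitter jar 44 mm in diameter, 47 mm high, with gold contents and a black lid; stands behind the mould; leave alone.
- glitter_2: Glitter jar 44 mm in diameter, 47 mm high, with pink contents and a white lid; stands behind the mould; leave alone.
There are look-alikes about, which are no part of the job. Leave any black look-alike of the block_4 alone.

How it is judged:
On the way, in this order (a step that is already met when the one before it is completed fails the run):
1. the slide has been pushed fully to its stop (value of joint feeder_slide above 0.082 m), for 0.05 s.
2. every block lies flat in a pocket of the mould ((distance between block_1 and pocket_1 below 0.006 m or distance between block_1 and pocket_2 below 0.006 m or distance between block_1 and pocket_3 below 0.006 m or distance between block_1 and pocket_4 below 0.006 m) and angle between the z axis of each of block_1, block_2, block_3, block_4, block_5 and the z axis of mould, either way round below 0.08 rad and (distance between block_2 and pocket_1 below 0.006 m or distance between block_2 and pocket_2 below 0.006 m or distance between block_2 and pocket_3 below 0.006 m or distance between block_2 and pocket_4 below 0.006 m) and (distance between block_3 and pocket_1 below 0.006 m or distance between block_3 and pocket_2 below 0.006 m or distance between block_3 and pocket_3 below 0.006 m or distance between block_3 and pocket_4 below 0.006 m) and (distance between block_4 and pocket_1 below 0.006 m or distance between block_4 and pocket_2 below 0.006 m or distance between block_4 and pocket_3 below 0.006 m or distance between block_4 and pocket_4 below 0.006 m) and (distance between block_5 and pocket_1 below 0.006 m or distance between block_5 and pocket_2 below 0.006 m or distance between block_5 and pocket_3 below 0.006 m or distance between block_5 and pocket_4 below 0.006 m)), for 0.2 s.
3. the bar is over both studs, down on their shoulders (z of bar in the frame of mould between 0.029 and 0.034 m and horizontal distance between bar and mould below 0.004 m and angle between the y axis of bar and the y axis of mould, either way round below 0.06 rad and angle between bar's own z axis and vertical below 0.06 rad), for 0.2 s.
At the end, for the whole second after the job is handed in: Every block present lies in a pocket (centre within 6 mm of its point, flat within 0.08 rad); the bar is over both studs on their shoulders (underside 29 to 34 mm up, centre within 4 mm, along the mould and level within 0.06 rad); the slide is back within 10 mm of rest; bar and blocks at rest (all of step 2 and all of step 3 and value of joint feeder_slide below 0.01 m and linear speed of each of bar, block_1, block_2, block_3, block_4, block_5 below 0.02 m/s); the robot touches nothing.
It fails at once if a block is gripped before the slide has carried it clear of the feeder (its centre less than 72 mm from the magazine's centre) ((contact force between the fingers and block_1 above 1 N and y of block_1 in the frame of feeder between -0.072 and 0.04 m and x of block_1 in the frame of feeder between -0.025 and 0.025 m and z of block_1 in the frame of feeder between 0.024 and 0.08 m) or (contact force between the fingers and block_2 above 1 N and y of block_2 in the frame of feeder between -0.072 and 0.04 m and x of block_2 in the frame of feeder between -0.025 and 0.025 m and z of block_2 in the frame of feeder between 0.024 and 0.08 m) or (contact force between the fingers and block_3 above 1 N and y of block_3 in the frame of feeder between -0.072 and 0.04 m and x of block_3 in the frame of feeder between -0.025 and 0.025 m and z of block_3 in the frame of feeder between 0.024 and 0.08 m) or (contact force between the fingers and block_4 above 1 N and y of block_4 in the frame of feeder between -0.072 and 0.04 m and x of block_4 in the frame of feeder between -0.025 and 0.025 m and z of block_4 in the frame of feeder between 0.024 and 0.08 m) or (contact force between the fingers and block_5 above 1 N and y of block_5 in the frame of feeder between -0.072 and 0.04 m and x of block_5 in the frame of feeder between -0.025 and 0.025 m and z of block_5 in the frame of feeder between 0.024 and 0.08 m)).
It fails at once if a glitter jar behind the mould is shoved more than 40 mm (distance of any of glitter_1, glitter_2 from where it was at the start of the episode above 0.04 m).
It fails at once if a block or the bar falls off the table (height (world z) of any of block_1, block_2, block_3, block_4, block_5, bar below -0.1 m).
Of block_3, block_4, block_5 only 1 to 2 are there at a start; the rules pass over those that are not, and their reading is None.
At some moment in a run one of bar may be knocked a few centimetres aside while the robot is not near it.
Once in a run the grip may slacken for a moment while it holds something.
It also fails if it takes over 210 s, if anything falls off the work surface, if the arm or the gripper's body presses on something with over 40 N, if the wrist force passes 120 N, or if a joint passes its speed limit or range.

ROBOT

A 7-joint arm with a two-finger parallel gripper is mounted at the origin on the work surface; the furniture and walls round the work are solid. World frame = base frame: x ahead of the robot, y to its left, z up, the work surface at z = 0. Lengths are in m, angles in rad, forces in N, time in s.
With the tool pointing down it reaches from about 0.4 to 0.85 m from the base axis. Payload 10.4 kg.
Tool frame: the origin (TCP) lies at the very end of the fingers, on their centre line; the grasp point (between the pads) lies r.tcp_to_grasp behind it (r.tcp_to_grasp is the distance from the TCP to the grasp point, in m); z points along the fingers, y is the line along which they close (so a half turn about z gives the same grasp; the last joint's range is limited). The gripper opens to 87 mm and grips with 3 to 60 N. Pads are 19 mm wide; open, the fingers measure 117 mm over their backs; the gripper's body (75 mm by 190 mm) begins 51 mm behind the grasp point.
Start: joints at [-1.16, 0.332, -0.065, 1.46, 0.022, 1.35, -0.088], TCP at [0.263, 0.567, 0.223] pointing down, gripper open.
Joint ranges: [-2.6, 2.6], [-0.5, 2.12], [-1.47, 1.34], [0.16, 2.42], [-1.27, 4.41], [0.06, 2.06], [-2.6, 2.6]. Speed limits (rad/s): [2.22, 2.22, 2.79, 2.79, 3.14, 3.14, 3.14].

INTERFACE

Orientations are given as a unit quaternion [x, y, z, w].
In Python, from bench import monitor, cams, ticket, r gives the robot as it stands.
- The arm moves only by the shell command python3 -m crank 'ROWS' [OPENING] [FORCE]. ROWS is a JSON object whose one key "steps" holds a list of rows, each a list of 2 entries, a list of its own where there are three numbers: the shift along the world's x, y, z in units of 25 mm (1.0 is 25 mm), then the turn, a rotation vector about the world's x, y, z in units of 5 degrees (1.0 is 5 degrees). In form: {"steps": [[[x, y, z], [ax, ay, az]], ...]}. A call has 1 to 10 rows; each row shifts and turns the commanded pose from where the row before left it; what a row does not reach is not made up. A row lasts 1/12 s, in which the tool goes at most 41.7 mm and 7.16 degrees, less where a joint would pass 70% of its speed; a pose out of reach is approached as far as the arm can. A call is refused whole if a number of a shift passes 1 or a number of a turn 1, either way. A call with a gripper value outside its range is refused whole. OPENING is the finger opening in mm, from 0 to 87, set as the call begins (- or left out, the last holds). The fingers move at their own pace and stop on an object; FORCE is the grip in N (left out, the last holds). Time passes only in rows, so rows that do not move let the fingers close. It gives the time, the measured TCP pose, the force, the opening and the grip force at its end, in the units of the state.
- monitor.read_state(): the state, without advancing time (a new reading comes with each control period).
- cams.camera(name): name is "scene" or "top"; returns a dict with "pixels" (384x512x3 uint8, blue, green, red), "z_map" (384x512 float32, m along the optical axis (not along the pixel's ray), 0 where there is no reading), "vfov" (degrees; the focal length in pixels is half the picture's height over the tangent of half this angle, whatever the lens; pixels are square), "cx", "cy" (the principal point, pixels), "k1" (the pictures are not rectified: a ray, as slopes to the right and down, at radius r is drawn at 1 + k1 r^2 times it, then the intrinsics apply), "T" (4x4, takes a point from camera to world coordinates). Camera axes: x right, y up, looking along -z (the intrinsics and any distortion apply to the point x, -y, -z); pixel columns grow to the right and rows downward; lengths in m; the calibration is good to about 2 mm. A picture is of the moment at which its call begins.
- ticket.close_job(): hands the job in; it is judged then, once.
The state is a dict: "time": time; "joint_positions": joint angles; "joint_vel": joint speeds; "joint_torque": joint torques, N m; "ee_pos": TCP position; "eef_rot": TCP orientation; "ft_force": force on the tool from outside, world axes, zero at the start; "torque": the same for the moment, N m; "width": finger opening in m; "grip_force": force on a finger pad.
Only numpy, scipy, OpenCV 4.12 (cv2) and the standard library are available. Lean on these libraries where they do the work, as an engineer would, in place of code of your own. Each camera call takes 0.05 s, during which the arm holds its last target. There are 200 camera calls.

## Working session

There is one attempt and no reset: what is moved stays moved. The work goes in short steps, Python scripts to look and compute and a shell command to move; the robot and the scene stay as the last step left them, time stands still between calls to the robot, and variables do not carry over. Pictures are saved under pics/ and viewed, at most 17 in all, crops included, and the job is handed in when it is done.

```bash
ls; mkdir -p pics; cat > h.py <<'E'
import numpy as np, cv2
from bench import monitor, cams, ticket, r
def ray(c,u,v):
    f=192/np.tan(np.radians(c['vfov'])/2)
    d=np.array([(u-c['cx'])/f,(v-c['cy'])/f]);s=d.copy()
    for _ in range(30): s=d/(1+c['k1']*(s@s))
    T=np.array(c['T']); return T[:3,3],T[:3,:3]@np.array([s[0],-s[1],-1])
def plane(c,u,v,z):
    o,d=ray(c,u,v); return o+d*(z-o[2])/d[2]
def depth(c,u,v):
    o,d=ray(c,u,v); return o+d*float(c['z_map'][int(round(v)),int(round(u))])
def cloud(c):
    # world point for each pixel
    f=192/np.tan(np.radians(c['vfov'])/2)
    v,u=np.mgrid[0:384,0:512]; d=np.stack([(u-c['cx'])/f,(v-c['cy'])/f],-1).astype(float);s=d.copy()
    for _ in range(30): s=d/(1+c['k1']*(s**2).sum(-1,keepdims=True))
    z=c['z_map'][...,None]; T=np.array(c['T'])
    P=np.concatenate([s[...,:1]*z,-s[...,1:]*z,-z],-1)
    return P@T[:3,:3].T+T[:3,3]
E
python3 - <<'E'
from h import *
for n in('scene','top'):
    c=cams.camera(n); np.save(f'pics/{n}.npy',c,allow_pickle=True); cv2.imwrite(f'pics/{n}0.png',cv2.resize(c['pixels'],(768,576)) ); print(n,c['vfov'],c['k1'],c['cx'],c['cy'],np.round(c['T'],3).tolist())
print(monitor.read_state(),r.tcp_to_grasp)
E
```

```text
pics
scene 49.11569478976092 -0.009600863676976767 259.53372310494956 188.8430164749751 [[0.635, 0.432, -0.641, -0.092], [-0.772, 0.331, -0.542, -0.64], [-0.022, 0.839, 0.544, 0.568], [0.0, 0.0, 0.0, 1.0]]
top 43.59117057702147 -0.0215343806730547 257.2933887485509 190.47615506837315 [[0.013, 0.981, -0.192, 0.259], [-1.0, 0.018, 0.024, -0.143], [0.027, 0.192, 0.981, 1.171], [0.0, 0.0, 0.0, 1.0]]
{'time': 0.1, 'joint_positions': array([-1.1595945 ,  0.33280191, -0.06471122,  1.46084812,  0.02160637,
        1.34991031, -0.0885049 ]), 'joint_vel': array([-0.00130139, -0.00094088, -0.00130893, -0.00112025,  0.00196264,
        0.00080842,  0.00077118]), 'joint_torque': array([ 2.56272935e-03, -6.24544287e+01,  2.54454254e-02, -3.90717709e+01,
       -6.13530586e-02,  3.66135396e-02,  2.66724703e-05]), 'ee_pos': array([0.26255563, 0.56679466, 0.22184216]), 'eef_rot': array([ 2.15191389e-01,  9.76571688e-01, -6.26856459e-04, -1.07232658e-04]), 'ft_force': array([-0.64800925,  0.56531764, -0.50511677]), 'torque': array([0.02506518, 0.00728706, 0.04502363]), 'grip_force': 0.0, 'width': 0.08715943098253683} 0.0187
```

View pics/scene0.png

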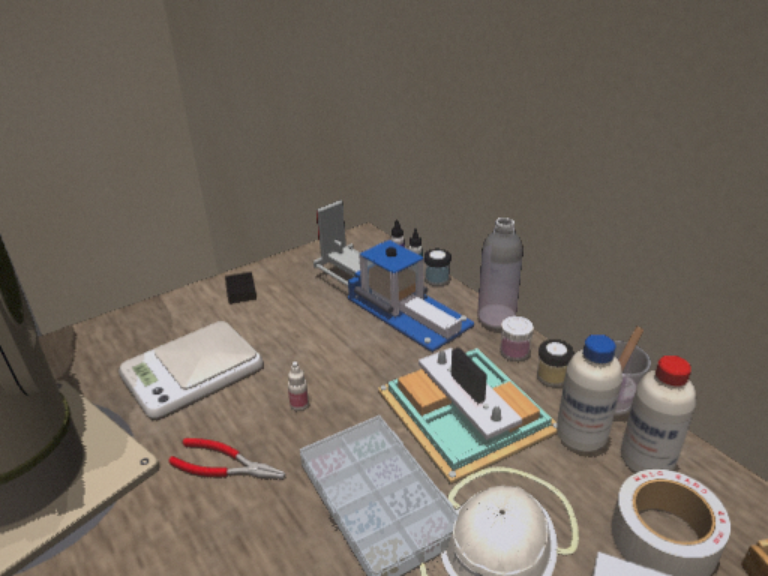

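View pics/top0.png

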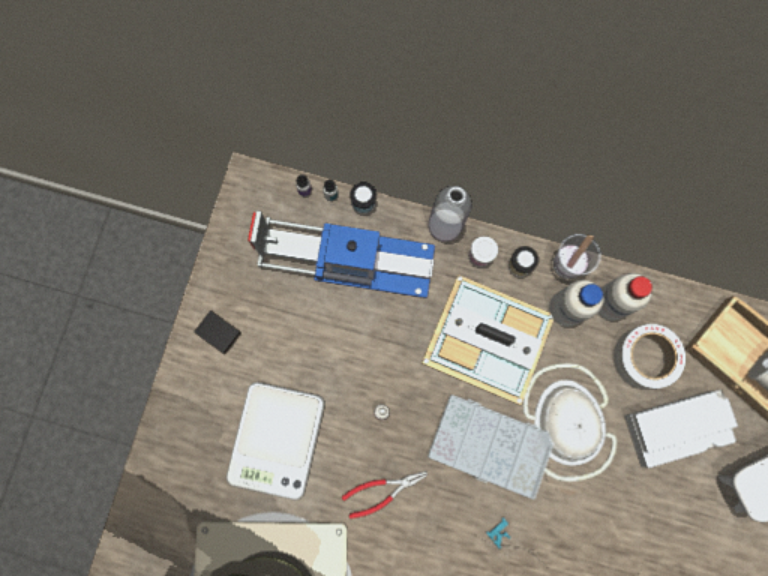

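The scene view shows the mould near (465,405) with the bar on it, and the feeder near (395,290) with its red-padded slide at upper left. In the top view the mould is at (488,338) with orange blocks in two pockets, (520,320) and (460,352), so block_4 and block_5 are there. The feeder is at (350,255), its pad at (255,228) and tongue at (405,263). The black look-alike is at (217,332). Behind the mould are the jars, white-lidded at (484,250) and black-lidded at (525,260).

```bash
cat > m.py <<'E'
from h import *
c=cams.camera('top'); P=cloud(c); im=c['pixels']; hsv=cv2.cvtColor(im,cv2.COLOR_BGR2HSV)
H,S,V=[hsv[...,i].astype(int) for i in range(3)]
def rect(name,m):
    q=P[m][:,:2].astype(np.float32)*1000
    if len(q)<8: print(name,'none');return
    (x,y),(w,h),a=cv2.minAreaRect(q); print(name,len(q),'c',np.round([x,y],1),'med',np.round(np.median(q,0),1),'size',np.round([w,h],1),'ang',round(a,1),'z',np.round(np.percentile(P[m][:,2]*1000,[5,50,95]),1))
def big(m):
    n,l,s,_=cv2.connectedComponentsWithStats(m.astype(np.uint8)); 
    return l==1+np.argmax(s[1:,4]) if n>1 else m
blue=(H>100)&(H<125)&(S>130)
Z=P[...,2]; X=P[...,0]; Y=P[...,1]
fz=(np.arange(512)[None,:]<300)
rect('cover',big(blue&fz&(Z>.078)&(Z<.095))); rect('base',blue&fz&(Z<.03)&(Z>-.01))
red=((H<8)|(H>172))&(S>120)&(V>60)&(np.arange(512)[None,:]<190)&(np.arange(384)[:,None]<180)
rect('pad',red)
roi=(np.arange(512)[None,:]>275)&(np.arange(512)[None,:]<375)&(np.arange(384)[:,None]>178)&(np.arange(384)[:,None]<275)
rect('bar',big(roi&(Z>.034)&(Z<.046)&(S<70)))
rect('rib',big(roi&(Z>.06)&(V<80)))
org=(H>8)&(H<22)&(S>120)&roi
n,l,s,_=cv2.connectedComponentsWithStats((org&(Z>.022)).astype(np.uint8))
for i in range(1,n):
    if s[i,4]>60: rect('blk',l==i)
rect('board',big((Z>.003)&(Z<.025)&roi))
rect('mint',big((Z>.012)&(Z<.027)&roi&(H>70)&(H<95)&(S>30)))
E
python3 m.py
python3 - <<'E'
import numpy as np,cv2
c=np.load('pics/top.npy',allow_pickle=True).item()
cv2.imwrite('pics/crop1.png',cv2.resize(c['pixels'][95:275,155:385],None,fx=3.4,fy=3.3,interpolation=cv2.INTER_CUBIC))
E
```

```text
cover 795 c [ 533.  -114.7] med [ 532.1 -114.5] size [78.2 60.3] ang 82.2 z [83.2 86.5 90.2]
base 806 c [ 527.8 -151.3] med [ 500.8 -192. ] size [186.   91.4] ang 81.6 z [ 3.9  7.7 11.2]
pad 28 c [556.1  37. ] med [555.1  37. ] size [ 3.7 44.6] ang 82.7 z [111.1 114.3 117.8]
bar 1090 c [ 403.2 -340.4] med [ 400.4 -338.2] size [150.8  50.9] ang 67.8 z [35.7 39.1 42.8]
rib 119 c [ 345.9 -242.9] med [ 402.  -336.7] size [ 47.7 260.6] ang 30.6 z [63.3 79.4 84.8]
board 2588 c [ 413.1 -349.8] med [ 382.2 -339.1] size [188.2 194.3] ang 66.5 z [ 5.  11.7 21.4]
mint 10 c [ 360.7 -379.1] med [ 360.4 -377.8] size [14.7  4.4] ang 65.3 z [12.2 12.6 14.4]
```

View pics/crop1.png

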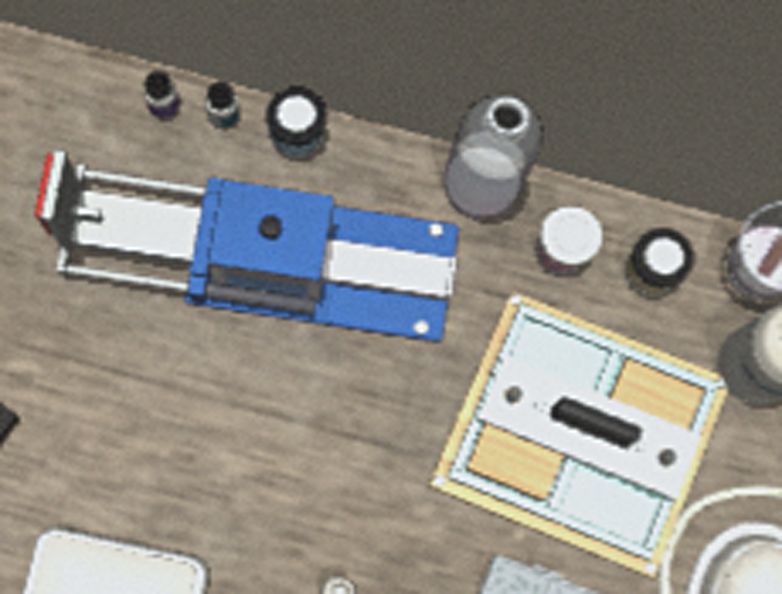

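The crop confirms it. The mould with the bar is at (580,440), with orange blocks at (655,395) and (515,460), and the glitter jars are at (570,240) and (660,258). The jar at (297,120) stands behind the feeder and is not one of them. Measurements agree with the given sizes:
- Feeder origin (533,-115), y axis at 82°.
- Bar (403,-340), y axis at 67.8°.

I start moving now.

```bash
python3 -m crank '{"steps":[[[0.8,-0.9,0],[0,0,-0.9]],[[0.8,-0.9,0],[0,0,-0.9]],[[0.8,-0.9,0],[0,0,-0.9]],[[0.8,-0.9,0],[0,0,-0.9]],[[0.8,-0.9,0],[0,0,-0.9]],[[0.8,-0.9,0],[0,0,-0.9]],[[0.8,-0.9,0],[0,0,-0.9]],[[0.8,-0.9,0],[0,0,-0.9]],[[0.8,-0.9,0],[0,0,-0.9]],[[0.8,-0.9,0],[0,0,-0.9]]]}' 60 20
python3 -m crank '{"steps":[[[0,-1,0],[0,0,-0.85]],[[0,-1,0],[0,0,-0.85]],[[0,-1,0],[0,0,-0.85]],[[0,-1,0],[0,0,-0.85]],[[0,-1,0],[0,0,-0.85]],[[0,-1,0],[0,0,-0.85]],[[0,-1,0],[0,0,-0.85]],[[0,-1,0],[0,0,-0.85]],[[0,-1,0],[0,0,-0.85]],[[0,-1,0],[0,0,-0.85]]]}'
cat > go.py <<'E'
# how far to go: target x y z(mm) closing-angle(deg)
import sys; from h import *; from scipy.spatial.transform import Rotation as R
s=monitor.read_state(); t=np.array([float(a) for a in sys.argv[1:4]]); M=R.from_quat(s['eef_rot']).as_matrix()
a=np.degrees(np.arctan2(M[1,1],M[0,1])); da=(float(sys.argv[4])-a+90)%180-90
print('t',round(s['time'],2),'pos',np.round(s['ee_pos']*1000,1),'yaw',round(a,1),'zaxis',np.round(M[:,2],3),'w',round(s['width']*1000,1),'F',np.round(s['ft_force'],1),'g',round(s['grip_force'],1))
print('shift units',np.round((t-s['ee_pos']*1000)/25,2),'turn units',round(da/5,2))
E
python3 go.py 403 -340 120 -22.2
python3 - <<'E'
from h import *
c=np.load('pics/top.npy',allow_pickle=True).item()
for u,v in[(213,227),(235,225),(260,240),(145,221)]: print(u,v,np.round(plane(c,u,v,0)*1000))
E
```

```text
time: 0.98
ee_pos: [0.4634, 0.3408, 0.2224]
eef_rot: [0.574, 0.819, -0.0, -0.0]
ft_force: [-0.1, 0.8, -0.1]
width: 0.0601
grip_force: 0.0
time: 1.82
ee_pos: [0.4624, 0.0909, 0.2225]
eef_rot: [0.832, 0.555, -0.0, -0.0]
ft_force: [0.8, -0.0, 0.0]
width: 0.06
grip_force: 0.0
t 1.82 pos [462.4  90.9 222.5] yaw -22.6 zaxis [-0.  0. -1.] w 60.0 F [ 0.8 -0.   0. ] g 0.0
shift units [ -2.37 -17.24  -4.1 ] turn units 0.07
213 227 [396. -64.   0.]
235 225 [ 402. -118.    0.]
260 240 [ 366. -179.    0.]
145 221 [408. 102.   0.]
```

```bash
python3 -m crank '{"steps":[[[0,-1,0],[0,0,0]],[[0,-1,0],[0,0,0]],[[0,-1,0],[0,0,0]],[[0,-1,0],[0,0,0]],[[0,-1,0],[0,0,0]],[[0,-1,0],[0,0,0]],[[0,-1,0],[0,0,0]],[[0,-1,0],[0,0,0]],[[0,-1,0],[0,0,0]],[[0,-1,0],[0,0,0]]]}'
python3 -m crank '{"steps":[[[-0.3,-0.9,0],[0,0,0]],[[-0.3,-0.9,0],[0,0,0]],[[-0.3,-0.9,-0.5],[0,0,0]],[[-0.3,-0.9,-0.5],[0,0,0]],[[-0.3,-0.9,-0.5],[0,0,0]],[[-0.3,-0.9,-0.5],[0,0,0]],[[-0.3,-0.9,-0.5],[0,0,0]],[[-0.27,-0.94,-0.5],[0,0,0.1]],[[0,0,-0.5],[0,0,0]],[[0,0,-0.6],[0,0,0]]]}'
python3 go.py 403 -340 55 -22.2
python3 - <<'E'
from h import *
c=cams.camera('scene'); cv2.imwrite('pics/s1.png',cv2.resize(c['pixels'][170:330,230:400],None,fx=3.5,fy=3.5))
E
```

```text
time: 2.65
ee_pos: [0.4624, -0.159, 0.2225]
eef_rot: [0.831, 0.557, 0.0, -0.0]
ft_force: [0.3, 1.2, 0.1]
width: 0.0601
grip_force: 0.0
time: 3.48
ee_pos: [0.4026, -0.3404, 0.1196]
eef_rot: [0.829, 0.559, -0.0, 0.0]
ft_force: [0.4, 0.4, 0.1]
width: 0.0598
grip_force: 0.0
t 3.48 pos [ 402.6 -340.4  119.6] yaw -22.0 zaxis [-0.    -0.001 -1.   ] w 59.8 F [0.4 0.4 0.1] g 0.0
shift units [ 0.02  0.02 -2.58] turn units -0.03
```

View pics/s1.png

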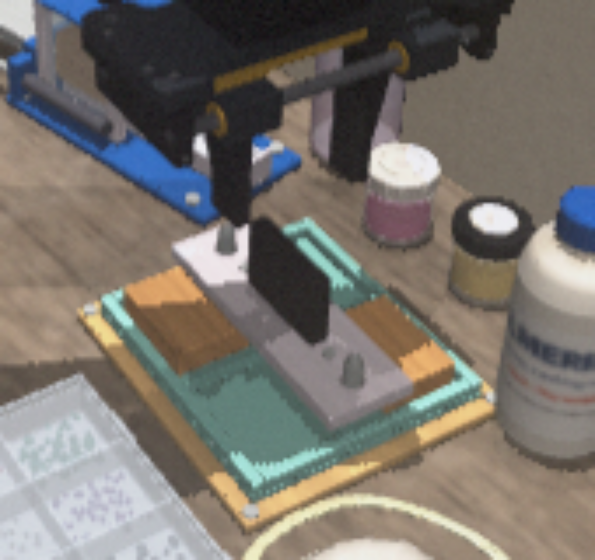

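The open fingers at (232,200) and (355,150) straddle the black rib (288,280). I lower and grip.

```bash
python3 -m crank '{"steps":[[[0,0,-0.6],[0,0,0]],[[0,0,-0.6],[0,0,0]],[[0,0,-0.6],[0,0,0]],[[0,0,-0.5],[0,0,0]],[[0,0,-0.28],[0,0,0]],[[0,0,0],[0,0,0]]]}'
python3 -m crank '{"steps":[[[0,0,0],[0,0,0]],[[0,0,0],[0,0,0]],[[0,0,0],[0,0,0]],[[0,0,0],[0,0,0]],[[0,0,0],[0,0,0]],[[0,0,0],[0,0,0]],[[0,0,0],[0,0,0]],[[0,0,0],[0,0,0]]]}' 0 40
python3 go.py 403 -340 55 -22.2
```

```text
time: 4.03
ee_pos: [0.4029, -0.3381, 0.0544]
eef_rot: [0.828, 0.56, -0.001, -0.001]
ft_force: [-0.6, -0.5, 0.2]
width: 0.0599
grip_force: 0.0
time: 4.7
ee_pos: [0.4035, -0.3389, 0.0557]
eef_rot: [0.828, 0.56, 0.0, 0.0]
ft_force: [1.6, 0.3, 0.9]
width: 0.0147
grip_force: 0.4
t 4.7 pos [ 403.5 -338.9   55.7] yaw -21.9 zaxis [ 0. -0. -1.] w 14.7 F [1.6 0.3 0.9] g 0.4
shift units [-0.02 -0.04 -0.03] turn units -0.07
```

```bash
python3 -m crank '{"steps":[[[0,0,0],[0,0,0]],[[0,0,0],[0,0,0]],[[0,0,0],[0,0,0]],[[0,0,0.1],[0,0,0]],[[0,0,0.2],[0,0,0]],[[0,0,0.4],[0,0,0]],[[0,0,0.4],[0,0,0]],[[0,0,0.4],[0,0,0]],[[0,0,0.4],[0,0,0]],[[0,0,0.4],[0,0,0]]]}'
python3 go.py 400 -80 100 -8
```

```text
time: 5.53
ee_pos: [0.403, -0.3387, 0.1138]
eef_rot: [0.828, 0.56, -0.0, -0.0]
ft_force: [-0.1, -1.0, -1.6]
width: 0.0117
grip_force: 39.7
t 5.53 pos [ 403.  -338.7  113.8] yaw -21.9 zaxis [-0.  0. -1.] w 11.7 F [-0.1 -1.  -1.6] g 39.7
shift units [-0.12 10.35 -0.55] turn units 2.77
```

```bash
python3 -m crank '{"steps":[[[0,0.6,0],[0,0,0.2]],[[0,1,0],[0,0,0.3]],[[0,1,0],[0,0,0.3]],[[0,1,0],[0,0,0.3]],[[0,1,0],[0,0,0.3]],[[0,1,0],[0,0,0.3]],[[0,1,0],[0,0,0.3]],[[0,1,0],[0,0,0.3]],[[0,1,0],[0,0,0.3]],[[-0.1,1,0],[0,0,0.2]]]}'
python3 -m crank '{"steps":[[[0,0.6,-0.4],[0,0,0]],[[0,0.15,-0.6],[0,0,0]],[[0,0,-0.6],[0,0,0]],[[0,0,-0.6],[0,0,0]],[[0,0,-0.5],[0,0,0]],[[0,0,-0.3],[0,0,0]],[[0,0,-0.2],[0,0,0]],[[0,0,-0.1],[0,0,0]],[[0,0,-0.1],[0,0,0]],[[0,0,0],[0,0,0]]]}'
python3 go.py 400 -80 24 -8
```

```text
time: 6.37
ee_pos: [0.4009, -0.0978, 0.1137]
eef_rot: [0.753, 0.658, 0.0, 0.0]
ft_force: [-0.3, -0.0, -1.3]
width: 0.0116
grip_force: 39.7
time: 7.2
ee_pos: [0.4011, -0.0802, 0.0282]
eef_rot: [0.754, 0.657, 0.0, 0.0]
ft_force: [-0.1, 0.6, -2.3]
width: 0.0117
grip_force: 39.7
t 7.2 pos [401.1 -80.2  28.2] yaw -7.9 zaxis [ 0.  0. -1.] w 11.7 F [-0.1  0.6 -2.3] g 39.7
shift units [-0.04  0.01 -0.17] turn units -0.03
```

```bash
python3 -m crank '{"steps":[[[0,0,-0.08],[0,0,0]],[[0,0,-0.06],[0,0,0]],[[0,0,-0.04],[0,0,0]],[[0,0,0],[0,0,0]]]}'
python3 -m crank '{"steps":[[[0,0,0],[0,0,0]],[[0,0,0],[0,0,0]],[[0,0,0],[0,0,0]],[[0,0,0],[0,0,0]],[[0,0,0.4],[0,0,0]],[[0,0,0.7],[0,0,0]],[[0,0,1],[0,0,0]],[[0,0,1],[0,0,0]],[[0,0,1],[0,0,0]],[[0,0,1],[0,0,0]]]}' 40
python3 -m crank '{"steps":[[[0,0.6,1],[0,0,0]],[[0.5,1,1],[0,0,0]],[[0.5,1,0],[0,0,0]],[[0.5,1,0],[0,0,0]],[[0.5,1,0],[0,0,0]],[[0.5,1,0],[0,0,0]],[[0.5,1,0],[0,0,0]],[[0.5,1,0],[0,0,0]],[[0.5,1,0],[0,0,0]],[[0.5,0.5,0],[0,0,0]]]}' 0
python3 go.py 556 52 76 -8; python3 m.py
python3 - <<'E'
from h import *
c=cams.camera('top'); np.save('pics/top2.npy',c,allow_pickle=True); cv2.imwrite('pics/t2.png',cv2.resize(c['pixels'][95:275,155:385],None,fx=3.4,fy=3.3,interpolation=cv2.INTER_CUBIC))
E
```

```text
time: 7.53
ee_pos: [0.4012, -0.0801, 0.0237]
eef_rot: [0.754, 0.657, 0.0, 0.0]
ft_force: [0.7, 0.6, 0.2]
width: 0.0113
grip_force: 39.8
time: 8.37
ee_pos: [0.4007, -0.0803, 0.1523]
eef_rot: [0.754, 0.657, 0.0, 0.0]
ft_force: [0.5, 0.5, 0.2]
width: 0.0399
grip_force: 0.0
time: 9.2
ee_pos: [0.5135, 0.151, 0.2007]
eef_rot: [0.753, 0.658, 0.0, -0.0]
ft_force: [0.3, -0.3, 0.2]
width: 0.0004
grip_force: 0.0
t 9.2 pos [513.5 151.  200.7] yaw -7.7 zaxis [-0.001  0.001 -1.   ] w 0.4 F [ 0.3 -0.3  0.2] g 0.0
shift units [ 1.7  -3.96 -4.99] turn units -0.07
cover 793 c [ 532.7 -114.8] med [ 532.8 -114.5] size [77.9 61.5] ang 82.6 z [83.  86.6 90. ]
base 794 c [ 527.9 -151.4] med [ 500.7 -192.1] size [185.6  90.7] ang 82.2 z [ 3.9  7.4 11.1]
pad 27 c [554.6  36.8] med [553.3  37.4] size [ 3.8 42.3] ang 82.9 z [112.  115.5 118.6]
bar 30 c [ 295.9 -442.1] med [ 291.2 -443.2] size [10.8 20.3] ang 82.5 z [34.5 36.8 42.3]
rib none
board 3627 c [ 414.2 -350.2] med [ 400.2 -339.8] size [188.7 195.3] ang 65.7 z [ 5.5 12.9 22.1]
mint 11 c [ 435.1 -358.3] med [ 435.8 -359.4] size [ 3.3 20. ] ang 69.5 z [12.1 13.3 20.5]
```

View pics/t2.png

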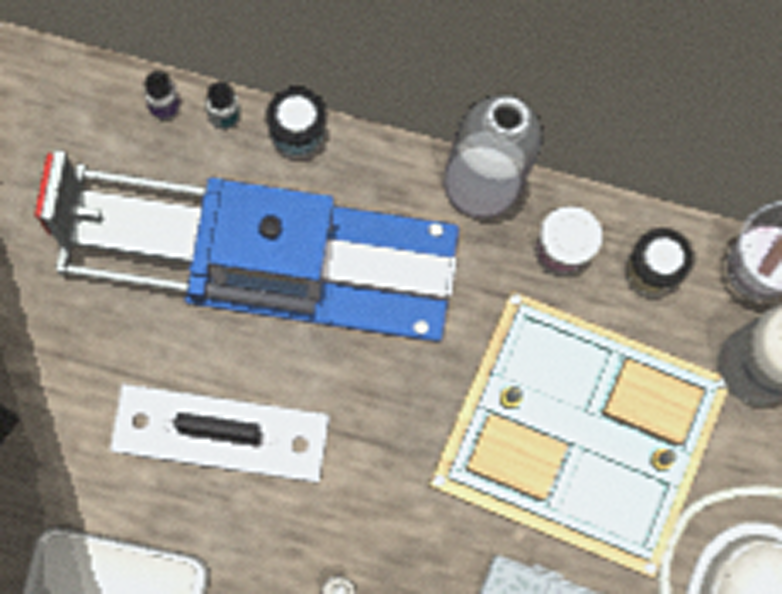

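The bar now lies aside at crop (220,432). The empty pockets are at crop (555,350) and (612,500), both studs are bare at (512,395) and (663,457), and the blocks sit at (655,402) and (517,455).

```bash
cat > mould.py <<'E'
from h import *
def blobs(c,H0=8,H1=24,S0=70,z=.030,umin=270,umax=380,vmin=170,vmax=280):
    hsv=cv2.cvtColor(c['pixels'],cv2.COLOR_BGR2HSV); P=cloud(c)
    m=((hsv[...,0]>H0)&(hsv[...,0]<H1)&(hsv[...,1]>S0)&(P[...,2]>.0235)&(P[...,2]<.06)).astype(np.uint8)
    m[:vmin]=0;m[vmax:]=0;m[:,:umin]=0;m[:,umax:]=0
    m=cv2.morphologyEx(m,cv2.MORPH_OPEN,np.ones((3,3),np.uint8))
    for k in cv2.findContours(m,cv2.RETR_EXTERNAL,cv2.CHAIN_APPROX_NONE)[0]:
        if cv2.contourArea(k)<100: continue
        q=np.array([plane(c,u,v,z)[:2]*1000 for u,v in k[:,0]],np.float32)
        (x,y),s,a=cv2.minAreaRect(q); print('blk',np.round([x,y],1),'size',np.round(s,1),'ang',round(a,1),'px',k[:,0].mean(0).round())
if __name__=='__main__':
    c=np.load('pics/top2.npy',allow_pickle=True).item(); blobs(c)
    P=cloud(c); Z=P[...,2]; v,u=np.mgrid[0:384,0:512]
    for n,(a,b) in {'stud1':(155+512/3.4,95+395/3.3),'stud2':(155+663/3.4,95+457/3.3)}.items():
        m=(abs(u-a)<8)&(abs(v-b)<8)&(Z>.028); q=P[m]*1000; print(n,len(q),q.mean(0).round(1),q[:,2].max().round(1))
    for n,(a,b) in {'TL':(517,300),'BL':(437,483),'TR':(722,384),'BR':(651,569)}.items():
        print(n,(plane(c,155+a/3.4,95+b/3.3,.008)*1000).round(1))
    hsv=cv2.cvtColor(c['pixels'],cv2.COLOR_BGR2HSV); print(hsv[95+138,155+152],(depth(c,307,233)*1000).round(1))
E
python3 mould.py
python3 -m crank '{"steps":[[[0.7,-1,0],[0,0,0]],[[0.7,-1,0],[0,0,0]],[[0.4,-1,0],[0,0,0]],[[0,-0.1,-0.8],[0,0,0]],[[0,0,-1],[0,0,0]],[[0,0,-1],[0,0,0]],[[0,0,-1],[0,0,0]],[[0,0,-1],[0,0,0]],[[0,0,0],[0,0,0]]]}'
python3 go.py 555.5 53.7 80 -7.7
```

```text
stud1 47 [ 417.7 -280.4   61.5] 1171.1
stud2 55 [ 374.2 -372.1  141. ] 1171.1
TL [ 500.9 -294.4    8. ]
BL [ 362.7 -236.3    8. ]
TR [ 439.6 -443.2    8. ]
BR [ 302.2 -388.4    8. ]
[ 25  74 234] [ 381.5 -290.6   29.8]
time: 10.05
ee_pos: [0.5551, 0.0686, 0.0767]
eef_rot: [0.754, 0.657, -0.003, -0.001]
ft_force: [0.2, 0.8, -1.1]
width: 0.0003
grip_force: 0.0
t 10.05 pos [555.1  68.6  76.7] yaw -7.9 zaxis [-0.007 -0.002 -1.   ] w 0.3 F [ 0.2  0.8 -1.1] g 0.0
shift units [ 0.02 -0.6   0.13] turn units 0.04
```

```bash
python3 -m crank '{"steps":[[[-0.06,-0.4,0],[0,0,0]],[[-0.06,-0.4,0],[0,0,0]],[[-0.06,-0.4,0],[0,0,0]],[[-0.06,-0.4,0],[0,0,0]],[[-0.06,-0.4,0],[0,0,0]],[[-0.05,-0.4,0],[0,0,0]],[[-0.05,-0.4,0],[0,0,0]],[[-0.05,-0.4,0],[0,0,0]],[[-0.05,-0.4,0],[0,0,0]],[[0,0,0],[0,0,0]]]}'
python3 go.py 543.3 -36.5 80 -7.7
sed -i 's/H1=24/H1=29/;s/S0=70/S0=55/' mould.py; python3 mould.py
```

```text
time: 10.88
ee_pos: [0.546, -0.021, 0.0827]
eef_rot: [0.754, 0.656, 0.001, -0.0]
ft_force: [-1.7, 8.0, -2.1]
width: 0.0005
grip_force: 3.8
t 10.88 pos [546.  -21.   82.7] yaw -7.9 zaxis [ 0.002  0.002 -1.   ] w 0.5 F [-1.7  8.  -2.1] g 3.8
shift units [-0.11 -0.62 -0.11] turn units 0.05
blk [ 381.7 -289.5] size [58.7 44.4] ang 67.6 px [306. 233.]
blk [ 423.6 -387.4] size [59.6 45. ] ang 68.0 px [348. 216.]
stud1 47 [ 417.7 -280.4   61.5] 1171.1
stud2 55 [ 374.2 -372.1  141. ] 1171.1
TL [ 500.9 -294.4    8. ]
BL [ 362.7 -236.3    8. ]
TR [ 439.6 -443.2    8. ]
BR [ 302.2 -388.4    8. ]
[ 25  74 234] [ 381.5 -290.6   29.8]
```

```bash
python3 -m crank '{"steps":[[[-0.03,-0.25,0],[0,0,0]],[[-0.03,-0.25,0],[0,0,0]],[[0,-0.1,0],[0,0,0]],[[0,-0.1,0],[0,0,0]],[[0,0,0],[0,0,0]]]}'
python3 go.py 543.3 -36.5 80 -7.7
```

```text
time: 11.3
ee_pos: [0.5441, -0.0347, 0.0826]
eef_rot: [0.753, 0.658, 0.002, -0.002]
ft_force: [-5.4, 15.5, 3.1]
width: 0.0004
grip_force: 6.9
t 11.3 pos [544.1 -34.7  82.6] yaw -7.8 zaxis [ 0.     0.006 -1.   ] w 0.4 F [-5.4 15.5  3.1] g 6.9
shift units [-0.03 -0.07 -0.11] turn units 0.01
```

```bash
python3 -m crank '{"steps":[[[0,-0.15,0],[0,0,0]],[[0,-0.1,0],[0,0,0]],[[0,0,0],[0,0,0]],[[0,0,0],[0,0,0]]]}'
python3 go.py 543.3 -36.5 80 -7.7; python3 m.py | grep pad
```

```text
time: 11.63
ee_pos: [0.5441, -0.0349, 0.0827]
eef_rot: [0.752, 0.659, 0.003, -0.005]
ft_force: [-7.9, 34.1, 6.9]
width: 0.0003
grip_force: 15.8
t 11.63 pos [544.1 -34.9  82.7] yaw -7.5 zaxis [-0.001  0.012 -1.   ] w 0.3 F [-7.9 34.1  6.9] g 15.8
shift units [-0.03 -0.06 -0.11] turn units -0.04
pad none
```

Hard stop reached: 34 N with no further travel. I back off, let the slide spring back, then look.

```bash
python3 -m crank '{"steps":[[[0.05,0.4,0],[0,0,0]],[[0.08,0.6,0],[0,0,0]],[[0.08,0.7,0],[0,0,0]],[[0.08,0.7,0],[0,0,0]],[[0.08,0.7,0],[0,0,0]],[[0.08,0.7,0],[0,0,0]],[[0.08,0.7,0],[0,0,0]],[[0,0.3,0.6],[0,0,0]],[[0,0,1],[0,0,0]],[[0,0,1],[0,0,0]]]}' 
python3 go.py 521 -197 120 -7.7; python3 m.py | grep -E 'pad|cover|base'
cat > dl.py <<'E'
from mould import *
c=cams.camera('top'); blobs(c,z=.042,umin=240,umax=300,vmin=140,vmax=200); print('mould');blobs(c)
cv2.imwrite('pics/dl.png',cv2.resize(c['pixels'][95:275,155:385],None,fx=3.4,fy=3.3))
E
python3 dl.py
```

```text
time: 12.52
ee_pos: [0.5577, 0.0751, 0.1482]
eef_rot: [0.754, 0.657, 0.0, 0.0]
ft_force: [0.9, -0.2, 0.3]
width: 0.0005
grip_force: 0.0
t 12.52 pos [557.7  75.1 148.2] yaw -7.9 zaxis [ 0.001 -0.    -1.   ] w 0.5 F [ 0.9 -0.2  0.3] g 0.0
shift units [ -1.47 -10.89  -1.13] turn units 0.03
cover 793 c [ 533.1 -114.7] med [ 532.3 -114.5] size [77.8 60.6] ang 82.0 z [83.1 86.7 90.1]
base 635 c [ 527.7 -151.5] med [ 495.7 -189.4] size [185.2  90. ] ang 81.9 z [ 3.8  7.5 11.4]
pad 32 c [552.7  39.6] med [553.5  37.3] size [35.7 29.7] ang 26.9 z [ 87.1 114.6 117.3]
blk [ 519.7 -195.9] size [58.4 45.4] ang 82.1 px [268. 175.]
mould
blk [ 381.7 -289.9] size [59.7 44.1] ang 67.6 px [307. 233.]
blk [ 423.8 -387.4] size [60.  44.4] ang 67.3 px [347. 216.]
blk [ 516.  -213.3] size [37.6 24.5] ang 0.5 px [275. 177.]
```

View pics/dl.png

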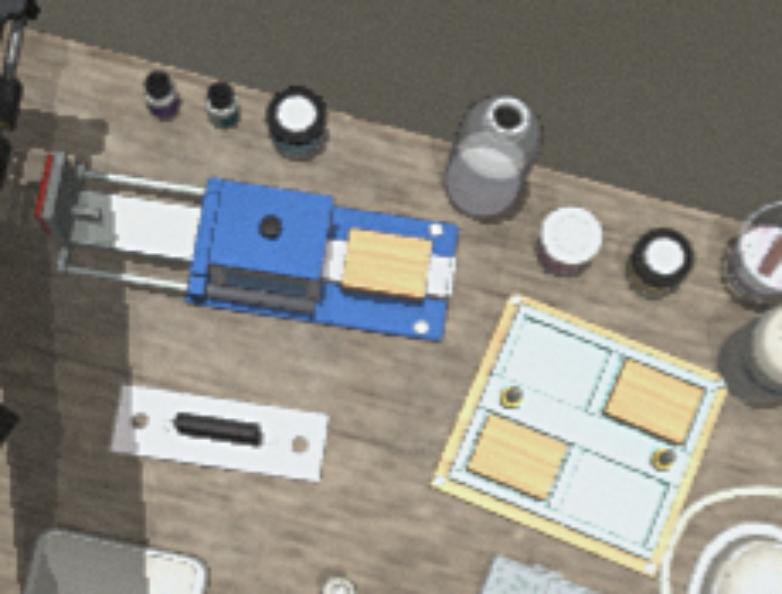

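The block is delivered at crop (388,263), centre (520,-196), which is 82 mm from the magazine centre. The slide is back, with its pad at (48,190). Before reaching in I check the room towards the tall bottle at (490,170).

```bash
python3 - <<'E'
from h import *
for n in('top','scene'):
    c=np.load('pics/%s.npy'%n,allow_pickle=True).item() if n=='scene' else np.load('pics/top2.npy',allow_pickle=True).item()
    P=cloud(c); v,u=np.mgrid[0:384,0:512]
    m=((u>283)&(u<315)&(v>120)&(v<162)) if n=='top' else ((u>317)&(u<350)&(v>142)&(v<222))
    q=P[m&(P[...,2]>.03)&(c['z_map']>0.1)&(P[...,2]<.4)]*1000
    print(n,len(q),np.percentile(q,[2,50,98],axis=0).round())
    q=q[q[:,2]>100]; print(len(q), np.percentile(q,[2,50,98],axis=0).round() if len(q) else '')
E
```

```text
top 940 [[ 565. -295.   35.]
 [ 585. -262.  121.]
 [ 638. -236.  165.]]
597 [[ 566. -295.  102.]
 [ 586. -266.  137.]
 [ 632. -241.  166.]]
scene 2176 [[ 535. -328.   34.]
 [ 581. -276.  102.]
 [ 652. -194.  165.]]
1119 [[ 568. -294.  102.]
 [ 587. -271.  134.]
 [ 652. -193.  167.]]
```

```bash
python3 -m crank '{"steps":[[[-0.14,-1,0],[0,0,0]],[[-0.14,-1,0],[0,0,0]],[[-0.14,-1,0],[0,0,0]],[[-0.14,-1,0],[0,0,0]],[[-0.14,-1,0],[0,0,0]],[[-0.14,-1,0],[0,0,0]],[[-0.14,-1,0],[0,0,0]],[[-0.14,-1,0],[0,0,0]],[[-0.14,-1,0],[0,0,0]],[[-0.14,-1,0],[0,0,0]]]}' 65 20
python3 -m crank '{"steps":[[[0,-0.35,-0.2],[0,0,0]],[[0,0,-0.7],[0,0,0]],[[0,0,-0.7],[0,0,0]],[[0,0,-0.7],[0,0,0]],[[0,0,-0.7],[0,0,0]],[[0,0,0],[0,0,0]]]}'
python3 go.py 522.7 -183.7 34.5 -7.8
```

```text
time: 13.45
ee_pos: [0.5221, -0.1765, 0.1472]
eef_rot: [0.754, 0.657, 0.001, 0.001]
ft_force: [-0.9, -0.1, 0.6]
width: 0.0593
grip_force: 0.0
time: 13.95
ee_pos: [0.5208, -0.1823, 0.0686]
eef_rot: [0.754, 0.657, -0.001, -0.001]
ft_force: [-0.6, -0.0, 0.4]
width: 0.0649
grip_force: 0.0
t 13.95 pos [ 520.8 -182.3   68.6] yaw -7.9 zaxis [-0.004  0.001 -1.   ] w 64.9 F [-0.6 -0.   0.4] g 0.0
shift units [ 0.08 -0.05 -1.36] turn units 0.01
```

```bash
python3 -m crank '{"steps":[[[0.05,-0.05,-0.5],[0,0,0]],[[0,0,-0.45],[0,0,0]],[[0,0,-0.3],[0,0,0]],[[0,0,-0.1],[0,0,0]],[[0,0,0],[0,0,0]]]}'
python3 go.py 522.7 -183.7 34.5 -7.8
python3 - <<'E'
from h import *
c=cams.camera('scene'); cv2.imwrite('pics/s2.png',cv2.resize(c['pixels'][120:260,210:390],None,fx=4,fy=4))
E
```

```text
time: 14.37
ee_pos: [0.5236, -0.1838, 0.0368]
eef_rot: [0.754, 0.657, -0.0, -0.0]
ft_force: [0.1, -0.3, -0.4]
width: 0.0648
grip_force: 0.0
t 14.37 pos [ 523.6 -183.8   36.8] yaw -7.9 zaxis [-0.001  0.    -1.   ] w 64.8 F [ 0.1 -0.3 -0.4] g 0.0
shift units [-0.04  0.   -0.09] turn units 0.01
```

View pics/s2.png

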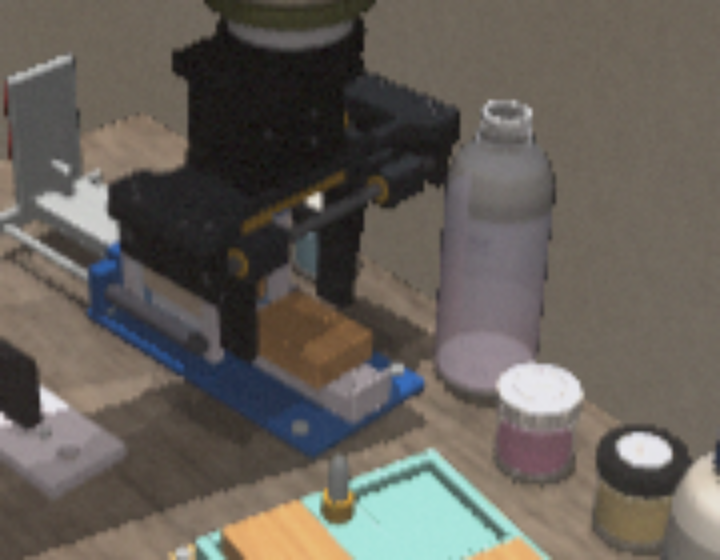

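The fingers at (238,320) and (335,260) straddle the block (313,335), and the gripper body clears the bottle (495,220). I close and lift.

```bash
python3 -m crank '{"steps":[[[0,0,-0.09],[0,0,0]],[[0,0,0],[0,0,0]],[[0,0,0],[0,0,0]],[[0,0,0],[0,0,0]],[[0,0,0],[0,0,0]],[[0,0,0],[0,0,0]],[[0,0,0],[0,0,0]],[[0,0,0],[0,0,0]]]}' 30 25
python3 go.py 522.7 -183.7 34.5 -7.8
python3 -m crank '{"steps":[[[0,0,0.2],[0,0,0]],[[0,0,0.5],[0,0,0]],[[0,0,0.8],[0,0,0]],[[0,0,0.8],[0,0,0]],[[0,0,0.6],[0,0,0]],[[0,0,0],[0,0,0]]]}'
python3 go.py 358.5 -347.4 60 -22.2
```

```text
time: 15.08
ee_pos: [0.5242, -0.1839, 0.0353]
eef_rot: [0.754, 0.657, 0.0, 0.0]
ft_force: [0.0, 0.7, 3.2]
width: 0.0435
grip_force: 25.0
t 15.08 pos [ 524.2 -183.9   35.3] yaw -7.9 zaxis [ 0.001  0.    -1.   ] w 43.5 F [0.  0.7 3.2] g 25.0
shift units [-0.06  0.01 -0.03] turn units 0.01
time: 15.58
ee_pos: [0.5257, -0.1847, 0.1116]
eef_rot: [0.754, 0.657, 0.002, 0.002]
ft_force: [0.7, -0.1, 0.4]
width: 0.0439
grip_force: 2.5
t 15.58 pos [ 525.7 -184.7  111.6] yaw -7.9 zaxis [ 0.005 -0.001 -1.   ] w 43.9 F [ 0.7 -0.1  0.4] g 2.5
shift units [-6.69 -6.51 -2.06] turn units -2.86
```

Grip force has dropped (the slackening). I hold still and check.

```bash
python3 -m crank '{"steps":[[[0,0,0],[0,0,0]],[[0,0,0],[0,0,0]],[[0,0,0],[0,0,0]],[[0,0,0],[0,0,0]],[[0,0,0],[0,0,0]],[[0,0,0],[0,0,0]]]}' 30 25
python3 go.py 358.5 -347.4 60 -22.2
python3 - <<'E'
from h import *
c=cams.camera('scene'); cv2.imwrite('pics/s3.png',cv2.resize(c['pixels'][90:260,210:390],None,fx=3.4,fy=3.4))
E
```

```text
time: 16.08
ee_pos: [0.5237, -0.1838, 0.1072]
eef_rot: [0.754, 0.657, -0.0, -0.0]
ft_force: [-0.5, -1.1, -0.0]
width: 0.0434
grip_force: 25.0
t 16.08 pos [ 523.7 -183.8  107.2] yaw -7.9 zaxis [-0.001  0.    -1.   ] w 43.4 F [-0.5 -1.1 -0. ] g 25.0
shift units [-6.61 -6.54 -1.89] turn units -2.87
```

View pics/s3.png

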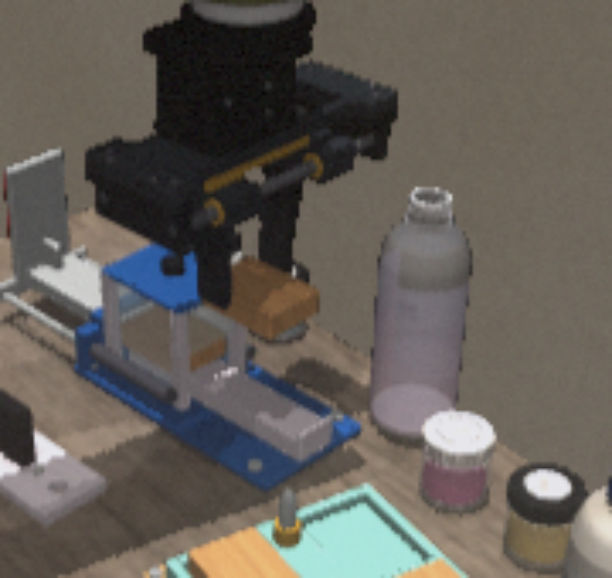

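The slide has returned and the block is still held, but it has pitched in the slackened grip: its near end droops at (280,310). One more block shows in the magazine at (205,345). I'll set this block flat on the bare table at about (405,-198) and regrip it on centre.

```bash
python3 -m crank '{"steps":[[[-0.8,0,0],[0,0,0]],[[-1,0,0],[0,0,0]],[[-1,0,0],[0,0,0]],[[-1,0,0],[0,0,0]],[[-0.9,0,-0.5],[0,0,0]],[[-0.05,-0.1,-1],[0,0,0]],[[0,0,-0.8],[0,0,0]],[[0,0,-0.5],[0,0,0]],[[0,0,-0.2],[0,0,0]],[[0,0,0],[0,0,0]]]}' 30 8
python3 go.py 405 -187 15 -7.8
```

```text
time: 16.97
ee_pos: [0.4044, -0.1863, 0.0318]
eef_rot: [0.754, 0.657, -0.001, -0.001]
ft_force: [-0.1, 0.1, 0.0]
width: 0.0441
grip_force: 8.0
t 16.97 pos [ 404.4 -186.3   31.8] yaw -7.9 zaxis [-0.002 -0.    -1.   ] w 44.1 F [-0.1  0.1  0. ] g 8.0
shift units [ 0.02 -0.03 -0.67] turn units 0.01
```

```bash
python3 -m crank '{"steps":[[[0,0,-0.15],[0,0,0]],[[0,0,-0.15],[0,0,0]],[[0,0,-0.15],[0,0,0]],[[0,0,-0.15],[0,0,0]],[[0,0,-0.1],[0,0,0]],[[0,0,-0.1],[0,0,0]],[[0,0,0],[0,0,0]]]}' 30 4
python3 -m crank '{"steps":[[[0,0,0],[0,0,0]],[[0,0,0],[0,0,0]],[[0,0,0],[0,0,0]],[[0,0,0],[0,0,0]],[[0,0,0.7],[0,0,0]],[[0,0,1],[0,0,0]],[[0,0,1],[0,0,0]],[[0.3,0.8,1],[0,0,0]],[[0.3,1,0],[0,0,0]],[[0.3,1,0],[0,0,0]]]}' 65
python3 -m crank '{"steps":[[[0.3,1,0.5],[0,0,0]],[[0.3,1,0.5],[0,0,0]],[[0.3,1,0],[0,0,0]],[[0.3,1,0],[0,0,0]],[[0,1,0],[0,0,0]],[[0,1,0],[0,0,0]],[[0,0.5,0],[0,0,0]]]}' 65
cat > bt.py <<'E'
from mould import *
c=cams.camera('top'); P=cloud(c); hsv=cv2.cvtColor(c['pixels'],cv2.COLOR_BGR2HSV)
v,u=np.mgrid[0:384,0:512]
m=((hsv[...,0]>8)&(hsv[...,0]<29)&(hsv[...,1]>80)&(P[...,2]>.010)&(P[...,2]<.05)&(P[...,0]<.48)&(P[...,0]>.33)&(P[...,1]>-.25)&(P[...,1]<-.13)).astype(np.uint8)
k=max(cv2.findContours(m,cv2.RETR_EXTERNAL,cv2.CHAIN_APPROX_NONE)[0],key=cv2.contourArea)
q=np.array([plane(c,a,b,.018)[:2]*1000 for a,b in k[:,0]],np.float32); print(cv2.minAreaRect(q),np.percentile(P[m>0][:,2]*1000,[5,50,95]).round(1))
cv2.imwrite('pics/bt.png',cv2.resize(c['pixels'][95:275,155:385],None,fx=3.4,fy=3.3))
E
python3 bt.py;python3 go.py 405 -198 100 -7.8
```

```text
time: 17.55
ee_pos: [0.4049, -0.1863, 0.0122]
eef_rot: [0.754, 0.657, -0.0, -0.0]
ft_force: [0.1, 0.2, 0.0]
width: 0.0437
grip_force: 4.0
time: 18.38
ee_pos: [0.429, -0.1158, 0.1069]
eef_rot: [0.754, 0.656, 0.002, 0.001]
ft_force: [-0.8, 1.0, -0.9]
width: 0.0653
grip_force: 0.0
time: 18.97
ee_pos: [0.4575, 0.0492, 0.1301]
eef_rot: [0.753, 0.658, 0.0, -0.0]
ft_force: [-0.6, -0.2, 0.1]
width: 0.065
grip_force: 0.0
((399.9438781738281, -198.7543182373047), (59.52781677246094, 43.983436584472656), 82.75501251220703) [14.5 17.8 21.4]
t 19.02 pos [457.5  50.6 130.1] yaw -7.6 zaxis [ 0.     0.001 -1.   ] w 65.2 F [ 0.4  3.5 -0.7] g 0.0
shift units [-2.1  -9.94 -1.2 ] turn units -0.04
```

View pics/bt.png

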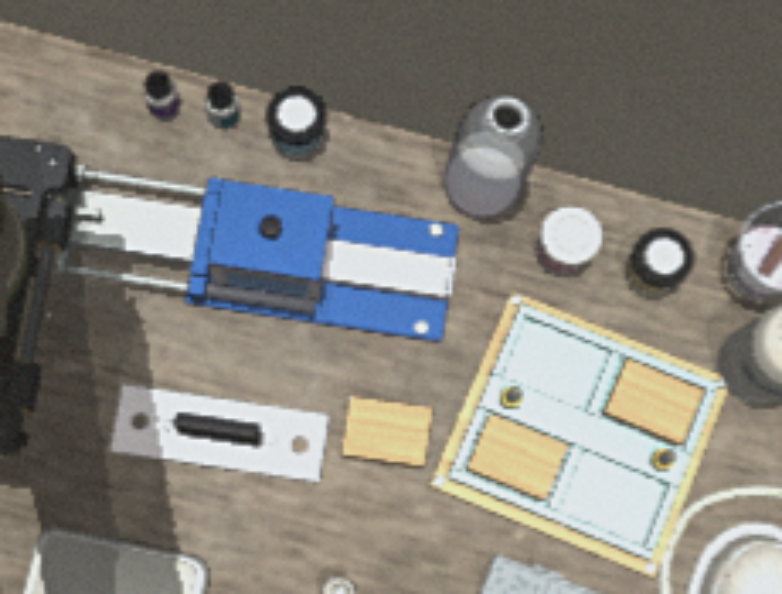

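The block lies flat on the table at crop (388,431): centre about (403,-199), yaw −7.5°. I regrip it on centre.

```bash
python3 -m crank '{"steps":[[[-0.2,-1,0],[0,0,0]],[[-0.2,-1,0],[0,0,0]],[[-0.2,-1,0],[0,0,0]],[[-0.2,-1,0],[0,0,0]],[[-0.2,-1,0],[0,0,0]],[[-0.2,-1,0],[0,0,0]],[[-0.25,-1,0],[0,0,0]],[[-0.25,-1,0],[0,0,0]],[[-0.25,-1,0],[0,0,0]],[[-0.25,-0.98,-0.4],[0,0,0]]]}' 65
python3 -m crank '{"steps":[[[0,0,-0.9],[0,0,0]],[[0,0,-1],[0,0,0]],[[0,0,-1],[0,0,0]],[[0,0,-0.8],[0,0,0]],[[0,0,-0.4],[0,0,0]],[[0,0,-0.2],[0,0,0]],[[0,0,0],[0,0,0]]]}'
python3 go.py 403 -198.8 11.5 -7.5
```

```text
time: 19.85
ee_pos: [0.403, -0.2054, 0.1215]
eef_rot: [0.754, 0.657, 0.001, 0.001]
ft_force: [0.4, 0.1, 0.7]
width: 0.0649
grip_force: 0.0
time: 20.43
ee_pos: [0.4023, -0.2035, 0.0122]
eef_rot: [0.754, 0.657, -0.0, -0.0]
ft_force: [-0.1, -0.6, -0.3]
width: 0.0651
grip_force: 0.0
t 20.43 pos [ 402.3 -203.5   12.2] yaw -7.9 zaxis [-0.001 -0.    -1.   ] w 65.1 F [-0.1 -0.6 -0.3] g 0.0
shift units [ 0.03  0.19 -0.03] turn units 0.07
```

```bash
python3 -m crank '{"steps":[[[0.03,0.19,-0.02],[0,0,0.05]],[[0,0,0],[0,0,0]],[[0,0,0],[0,0,0]]]}'
python3 -m crank '{"steps":[[[0,0,0],[0,0,0]],[[0,0,0],[0,0,0]],[[0,0,0],[0,0,0]],[[0,0,0],[0,0,0]],[[0,0,0],[0,0,0]],[[0,0,0],[0,0,0]],[[0,0,0.2],[0,0,0]],[[0,0,0.6],[0,0,0]],[[0,0,0.8],[0,0,0]],[[0,0,0.8],[0,0,0]]]}' 30 25
python3 go.py 451.6 -320.4 60 -22.2
```

```text
time: 20.68
ee_pos: [0.4043, -0.1984, 0.013]
eef_rot: [0.752, 0.659, 0.001, 0.001]
ft_force: [1.6, -0.4, 0.5]
width: 0.065
grip_force: 0.0
time: 21.52
ee_pos: [0.4028, -0.1988, 0.0727]
eef_rot: [0.753, 0.658, -0.001, -0.0]
ft_force: [0.6, 0.2, -1.3]
width: 0.0437
grip_force: 25.0
t 21.52 pos [ 402.8 -198.8   72.7] yaw -7.6 zaxis [-0.001 -0.    -1.   ] w 43.7 F [ 0.6  0.2 -1.3] g 25.0
shift units [ 1.95 -4.87 -0.51] turn units -2.91
```

```bash
python3 -m crank '{"steps":[[[0.35,-0.5,0.5],[0,0,-0.5]],[[0.4,-0.8,0.3],[0,0,-0.5]],[[0.4,-0.8,0],[0,0,-0.5]],[[0.4,-0.8,0],[0,0,-0.5]],[[0.4,-0.8,0],[0,0,-0.5]],[[0,-0.8,0],[0,0,-0.4]],[[0,-0.37,0],[0,0,0]],[[0,0,-0.6],[0,0,0]],[[0,0,-0.6],[0,0,0]],[[0,0,0],[0,0,0]]]}'
python3 go.py 451.6 -320.4 23.7 -22.2
python3 - <<'E'
from h import *
c=cams.camera('scene'); cv2.imwrite('pics/s4.png',cv2.resize(c['pixels'][150:330,230:400],None,fx=3.3,fy=3.3))
E
```

```text
time: 22.35
ee_pos: [0.4505, -0.3191, 0.0598]
eef_rot: [0.829, 0.559, -0.001, -0.002]
ft_force: [-1.1, 0.8, -1.3]
width: 0.0433
grip_force: 25.0
t 22.35 pos [ 450.5 -319.1   59.8] yaw -22.1 zaxis [-0.004  0.002 -1.   ] w 43.3 F [-1.1  0.8 -1.3] g 25.0
shift units [ 0.04 -0.05 -1.44] turn units -0.03
```

View pics/s4.png

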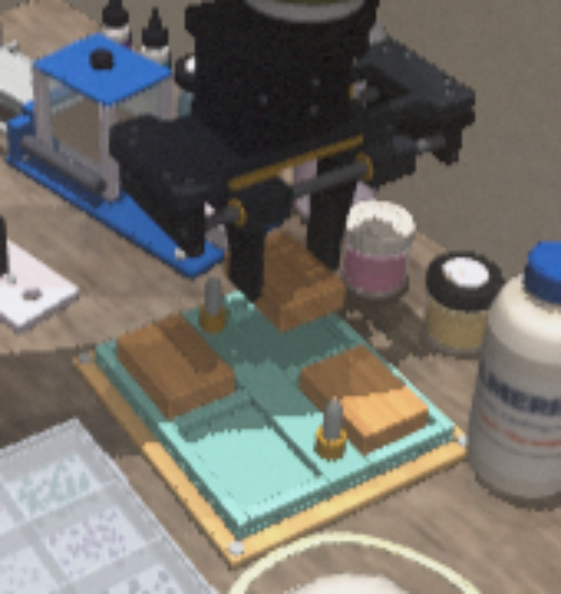

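The held block (290,285) is level above the empty far-left pocket, and the finger at (255,270) clears the stud (213,305). I lower it.

```bash
python3 -m crank '{"steps":[[[0.04,-0.05,-0.4],[0,0,0]],[[0,0,-0.4],[0,0,0]],[[0,0,-0.25],[0,0,0]],[[0,0,-0.15],[0,0,0]],[[0,0,-0.1],[0,0,0]],[[0,0,-0.06],[0,0,0]],[[0,0,0],[0,0,0]]]}'
python3 go.py 451.6 -320.4 23.7 -22.2
```

```text
time: 22.98
ee_pos: [0.4531, -0.3216, 0.0279]
eef_rot: [0.83, 0.558, -0.0, -0.0]
ft_force: [0.1, -0.7, 0.3]
width: 0.0433
grip_force: 25.0
t 22.98 pos [ 453.1 -321.6   27.9] yaw -22.1 zaxis [-0.  0. -1.] w 43.3 F [ 0.1 -0.7  0.3] g 25.0
shift units [-0.06  0.05 -0.17] turn units -0.02
```

```bash
python3 -m crank '{"steps":[[[-0.05,0.05,-0.08],[0,0,0]],[[0,0,-0.08],[0,0,0]],[[0,0,0],[0,0,0]],[[0,0,0],[0,0,0]]]}'
python3 go.py 451.6 -320.4 23.7 -22.2
```

```text
time: 23.32
ee_pos: [0.4521, -0.3204, 0.0243]
eef_rot: [0.83, 0.558, 0.0, 0.0]
ft_force: [0.3, 0.0, 2.2]
width: 0.0438
grip_force: 25.0
t 23.32 pos [ 452.1 -320.4   24.3] yaw -22.1 zaxis [ 0.001 -0.    -1.   ] w 43.8 F [0.3 0.  2.2] g 25.0
shift units [-0.02 -0.   -0.02] turn units -0.02
```

```bash
python3 -m crank '{"steps":[[[0,0,0],[0,0,0]],[[0,0,0],[0,0,0]],[[0,0,0],[0,0,0]],[[0,0,0.4],[0,0,0]],[[0,0,0.8],[0,0,0]],[[0,0,1],[0,0,0]],[[0,0,1],[0,0,0]],[[0,0,1],[0,0,0]],[[0,0,1],[0,0,0]],[[0,0,1],[0,0,0]]]}' 53
python3 -m crank '{"steps":[[[0.25,1,0],[0,0,0.3]],[[0.25,1,0],[0,0,0.3]],[[0.25,1,0],[0,0,0.3]],[[0.25,1,0],[0,0,0.3]],[[0.25,1,0],[0,0,0.3]],[[0.25,1,0],[0,0,0.3]],[[0.25,1,0],[0,0,0.3]],[[0.25,1,0],[0,0,0.3]],[[0.25,1,0],[0,0,0.3]],[[0.25,1,0],[0,0,0.2]]]}' 0
python3 -m crank '{"steps":[[[0.25,1,0],[0,0,0]],[[0.25,1,0],[0,0,0]],[[0.25,1,0],[0,0,0]],[[0.25,1,0],[0,0,0]],[[0.25,1,0],[0,0,0]],[[0.4,0.8,0],[0,0,0]],[[0,0,0],[0,0,0]]]}'
python3 go.py 558 72 80 -7.8; python3 dl.py
```

```text
time: 24.15
ee_pos: [0.4516, -0.3205, 0.1811]
eef_rot: [0.83, 0.558, 0.0, 0.0]
ft_force: [-0.3, 0.6, -1.0]
width: 0.0529
grip_force: 0.0
time: 24.98
ee_pos: [0.5145, -0.0694, 0.1799]
eef_rot: [0.752, 0.659, 0.0, 0.0]
ft_force: [0.5, 0.1, 0.7]
width: 0.0014
grip_force: 0.0
time: 25.57
ee_pos: [0.5564, 0.0798, 0.1795]
eef_rot: [0.751, 0.661, 0.001, -0.0]
ft_force: [0.2, 0.8, 0.4]
width: 0.0002
grip_force: 0.0
t 25.57 pos [556.4  79.8 179.5] yaw -7.3 zaxis [ 0.001  0.001 -1.   ] w 0.2 F [0.2 0.8 0.4] g 0.0
shift units [ 0.06 -0.31 -3.98] turn units -0.11
mould
blk [ 381.8 -290. ] size [59.7 44.4] ang 68.3 px [307. 233.]
blk [ 423.5 -387.6] size [60.1 44.7] ang 67.3 px [347. 216.]
blk [ 448.6 -319.7] size [58.9 43.7] ang 68.0 px [318. 206.]
```

```bash
python3 -m crank '{"steps":[[[0.06,-0.2,-0.6],[0,0,-0.1]],[[0,0,-1],[0,0,0]],[[0,0,-1],[0,0,0]],[[0,0,-0.9],[0,0,0]],[[0,0,-0.4],[0,0,0]],[[0,0,0],[0,0,0]]]}'
python3 -m crank '{"steps":[[[-0.05,-0.5,0],[0,0,0]],[[-0.06,-0.5,0],[0,0,0]],[[-0.06,-0.5,0],[0,0,0]],[[-0.06,-0.5,0],[0,0,0]],[[-0.06,-0.5,0],[0,0,0]],[[-0.06,-0.5,0],[0,0,0]],[[-0.06,-0.4,0],[0,0,0]],[[-0.06,-0.4,0],[0,0,0]],[[-0.05,-0.3,0],[0,0,0]],[[-0.03,-0.3,0],[0,0,0]]]}'
python3 go.py 544 -41 80 -7.8
```

```text
time: 26.12
ee_pos: [0.5557, 0.0685, 0.08]
eef_rot: [0.756, 0.655, -0.002, -0.001]
ft_force: [-1.3, -0.3, -0.6]
width: 0.0007
grip_force: 0.0
time: 26.95
ee_pos: [0.5438, -0.0351, 0.0832]
eef_rot: [0.754, 0.656, 0.004, -0.003]
ft_force: [0.2, 43.8, 1.1]
width: 0.0004
grip_force: 20.8
t 26.95 pos [543.8 -35.1  83.2] yaw -8.0 zaxis [ 0.002  0.009 -1.   ] w 0.4 F [ 0.2 43.8  1.1] g 20.8
shift units [ 0.01 -0.24 -0.13] turn units 0.03
```

At the stop again (−35.1, 44 N). I hold for one row, then retreat.

```bash
python3 -m crank '{"steps":[[[0,0,0],[0,0,0]],[[0.05,0.5,0],[0,0,0]],[[0.07,0.7,0],[0,0,0]],[[0.08,0.7,0],[0,0,0]],[[0.08,0.7,0],[0,0,0]],[[0.08,0.7,0],[0,0,0]],[[0.08,0.7,0],[0,0,0]],[[0.08,0.7,0],[0,0,0]],[[0,0.2,0.8],[0,0,0]],[[0,0,1],[0,0,0]]]}'
python3 -m crank '{"steps":[[[0,0,1],[0,0,0]],[[0,0,0],[0,0,0]]]}' 65 25
python3 go.py 523.5 -183.8 120 -7.8
sed -i "s/pics\/dl.png/pics\/dl2.png/" dl.py; python3 dl.py
python3 - <<'E'
from h import *
c=cams.camera('top');P=cloud(c)*1000
for n,(x,y) in {'new':(450,-320),'a':(381,-290),'b':(424,-387)}.items():
    m=(np.hypot(P[...,0]-x,P[...,1]-y)<17); q=P[m]; A=np.c_[q[:,:2]-[x,y],np.ones(len(q))]; print(n,np.linalg.lstsq(A,q[:,2],rcond=None)[0].round(3))
E
```

```text
time: 27.78
ee_pos: [0.5558, 0.0822, 0.1271]
eef_rot: [0.755, 0.656, -0.001, -0.0]
ft_force: [0.8, -0.9, 1.3]
width: 0.0005
grip_force: 0.0
time: 27.95
ee_pos: [0.5596, 0.0806, 0.1581]
eef_rot: [0.756, 0.655, 0.004, 0.002]
ft_force: [0.8, -0.1, 0.9]
width: 0.0074
grip_force: 0.0
t 27.95 pos [559.6  80.6 158.1] yaw -8.2 zaxis [ 0.009  0.002 -1.   ] w 7.4 F [ 0.8 -0.1  0.9] g 0.0
shift units [ -1.44 -10.58  -1.52] turn units 0.08
blk [ 520.6 -196.3] size [58.3 45.4] ang 82.1 px [269. 174.]
mould
blk [ 381.5 -289.9] size [59.5 44.4] ang 67.5 px [307. 233.]
blk [ 423.3 -387.8] size [59.5 45.1] ang 67.5 px [346. 216.]
blk [ 448.6 -319.8] size [58.8 44.1] ang 67.4 px [319. 206.]
blk [ 517.2 -213.3] size [35.2 24.5] ang 0.5 px [275. 177.]
new [-0.03  -0.033 29.675]
a [-2.3000e-02  8.0000e-03  2.9773e+01]
b [-8.0000e-03 -4.0000e-03  2.9581e+01]
```

View pics/dl2.png

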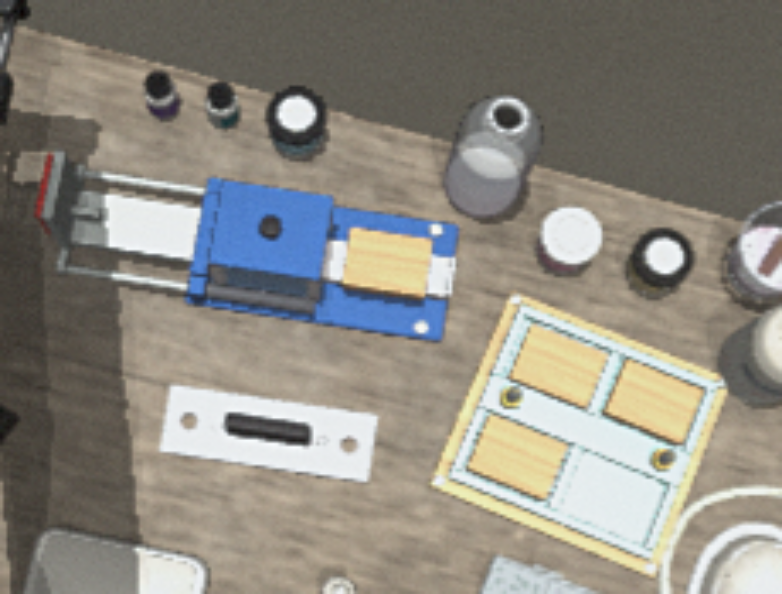

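The second block is delivered at crop (388,263), centre (520.6,−196). The first placed block is flat at (560,365), top at z 29.7. The bar has been knocked to (270,430). I pick as before, 13 mm off centre to clear the bottle.

```bash
python3 -m crank '{"steps":[[[-0.14,-1,0],[0,0,0]],[[-0.14,-1,0],[0,0,0]],[[-0.14,-1,0],[0,0,0]],[[-0.14,-1,0],[0,0,0]],[[-0.14,-1,0],[0,0,0]],[[-0.14,-1,0],[0,0,0]],[[-0.14,-1,0],[0,0,0]],[[-0.14,-1,0],[0,0,0]],[[-0.14,-1,0],[0,0,0]],[[-0.14,-1,0],[0,0,0]]]}' 65 25
python3 -m crank '{"steps":[[[0,-0.55,-0.2],[0,0,0]],[[0,0,-0.7],[0,0,0]],[[0,0,-0.7],[0,0,0]],[[0,0,-0.7],[0,0,0]],[[0,0,-0.7],[0,0,0]],[[0,0,-0.6],[0,0,0]],[[0,0,0],[0,0,0]],[[0,0,0],[0,0,0]]]}'
python3 go.py 523.5 -183.8 35 -7.8
```

```text
time: 28.88
ee_pos: [0.5203, -0.17, 0.1513]
eef_rot: [0.756, 0.655, -0.0, -0.0]
ft_force: [1.3, -0.9, -0.4]
width: 0.0642
grip_force: 0.0
time: 29.55
ee_pos: [0.5204, -0.1823, 0.0612]
eef_rot: [0.756, 0.655, -0.001, -0.001]
ft_force: [0.3, -0.0, 0.6]
width: 0.0651
grip_force: 0.0
t 29.55 pos [ 520.4 -182.3   61.2] yaw -8.2 zaxis [-0.002 -0.    -1.   ] w 65.1 F [ 0.3 -0.   0.6] g 0.0
shift units [ 0.13 -0.06 -1.05] turn units 0.07
```

```bash
python3 -m crank '{"steps":[[[0.12,-0.05,-0.4],[0,0,0.1]],[[0,0,-0.35],[0,0,0]],[[0,0,-0.2],[0,0,0]],[[0,0,-0.1],[0,0,0]],[[0,0,0],[0,0,0]],[[0,0,0],[0,0,0]]]}'
python3 go.py 523.5 -183.8 35 -7.8
python3 -m crank '{"steps":[[[0,0,0],[0,0,0]],[[0,0,0],[0,0,0]],[[0,0,0],[0,0,0]],[[0,0,0],[0,0,0]],[[0,0,0],[0,0,0]],[[0,0,0],[0,0,0]],[[0,0,0],[0,0,0]]]}' 30 25
python3 -m crank '{"steps":[[[0,0,0.2],[0,0,0]],[[0,0,0.5],[0,0,0]],[[0,0,0.8],[0,0,0]],[[0,0,0.8],[0,0,0]],[[0,0,0.6],[0,0,0]],[[0,0,0],[0,0,0]]]}'
python3 go.py 358.7 -348 100 -22.2
```

```text
time: 30.05
ee_pos: [0.5244, -0.1829, 0.0354]
eef_rot: [0.752, 0.659, -0.0, 0.0]
ft_force: [-0.0, 0.2, 0.8]
width: 0.0654
grip_force: 0.0
t 30.05 pos [ 524.4 -182.9   35.4] yaw -7.6 zaxis [-0. -0. -1.] w 65.4 F [-0.   0.2  0.8] g 0.0
shift units [-0.04 -0.03 -0.01] turn units -0.04
time: 30.63
ee_pos: [0.5247, -0.1829, 0.0356]
eef_rot: [0.752, 0.659, 0.0, 0.0]
ft_force: [-0.3, 0.0, 2.3]
width: 0.0434
grip_force: 25.0
time: 31.13
ee_pos: [0.5262, -0.1837, 0.1118]
eef_rot: [0.753, 0.658, 0.002, 0.002]
ft_force: [0.3, -0.4, 0.8]
width: 0.0435
grip_force: 25.0
t 31.13 pos [ 526.2 -183.7  111.8] yaw -7.6 zaxis [ 0.005 -0.001 -1.   ] w 43.5 F [ 0.3 -0.4  0.8] g 25.0
shift units [-6.7  -6.57 -0.47] turn units -2.91
```

```bash
python3 -m crank '{"steps":[[[-0.5,-0.5,0],[0,0,-0.3]],[[-0.7,-0.7,0],[0,0,-0.3]],[[-0.7,-0.7,0],[0,0,-0.3]],[[-0.7,-0.7,0],[0,0,-0.3]],[[-0.7,-0.7,0],[0,0,-0.3]],[[-0.7,-0.7,0],[0,0,-0.3]],[[-0.7,-0.7,0],[0,0,-0.3]],[[-0.7,-0.7,0],[0,0,-0.3]],[[-0.7,-0.7,0],[0,0,-0.3]],[[-0.6,-0.5,0],[0,0,-0.2]]]}'
python3 -m crank '{"steps":[[[0,0,-0.5],[0,0,0]],[[0,0,-0.6],[0,0,0]],[[0,0,-0.6],[0,0,0]],[[0,0,-0.4],[0,0,0]],[[0,0,0],[0,0,0]]]}'
python3 go.py 358.9 -347.5 30 -22.2
python3 - <<'E'
from h import *
c=cams.camera('scene'); cv2.imwrite('pics/s5.png',cv2.resize(c['pixels'][170:350,230:400],None,fx=3.3,fy=3.3))
E
```

```text
time: 31.97
ee_pos: [0.3543, -0.3501, 0.1079]
eef_rot: [0.831, 0.557, -0.0, 0.0]
ft_force: [-0.0, 0.7, 0.4]
width: 0.0434
grip_force: 25.0
time: 32.38
ee_pos: [0.3553, -0.3475, 0.0536]
eef_rot: [0.83, 0.558, -0.001, -0.001]
ft_force: [-0.1, 0.1, -0.0]
width: 0.0433
grip_force: 25.0
t 32.38 pos [ 355.3 -347.5   53.6] yaw -22.2 zaxis [-0.003  0.001 -1.   ] w 43.3 F [-0.1  0.1 -0. ] g 25.0
shift units [ 0.14 -0.   -0.94] turn units -0.01
```

View pics/s5.png

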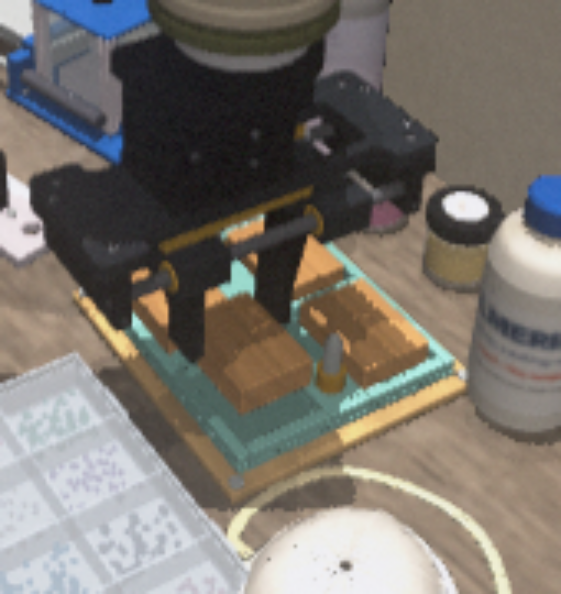

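The held block (255,365) is level over the last pocket, with the stud (332,365) clear. I correct x and lower.

```bash
python3 -m crank '{"steps":[[[0.12,0,-0.2],[0,0,0]],[[0,0,-0.3],[0,0,0]],[[0,0,-0.25],[0,0,0]],[[0,0,-0.15],[0,0,0]],[[0,0,-0.08],[0,0,0]],[[0,0,0],[0,0,0]],[[0,0,0],[0,0,0]]]}'
python3 go.py 358.9 -347.5 23.4 -22.2
```

```text
time: 33.02
ee_pos: [0.3599, -0.3479, 0.0309]
eef_rot: [0.83, 0.558, -0.0, 0.0]
ft_force: [0.2, -0.5, -1.0]
width: 0.0439
grip_force: 25.0
t 33.02 pos [ 359.9 -347.9   30.9] yaw -22.1 zaxis [-0. -0. -1.] w 43.9 F [ 0.2 -0.5 -1. ] g 25.0
shift units [-0.04  0.02 -0.3 ] turn units -0.02
```

```bash
python3 -m crank '{"steps":[[[-0.03,0,-0.1],[0,0,0]],[[0,0,-0.1],[0,0,0]],[[0,0,-0.07],[0,0,0]],[[0,0,0],[0,0,0]],[[0,0,0],[0,0,0]]]}'
python3 go.py 358.9 -347.5 23.4 -22.2
```

```text
time: 33.43
ee_pos: [0.3591, -0.3479, 0.024]
eef_rot: [0.83, 0.558, -0.0, -0.0]
ft_force: [-0.5, 0.3, -0.5]
width: 0.0433
grip_force: 25.0
t 33.43 pos [ 359.1 -347.9   24. ] yaw -22.1 zaxis [-0.  0. -1.] w 43.3 F [-0.5  0.3 -0.5] g 25.0
shift units [-0.01  0.01 -0.02] turn units -0.02
```

Block is in the pocket. I release, retreat and look.

```bash
python3 -m crank '{"steps":[[[0,0,0],[0,0,0]],[[0,0,0],[0,0,0]],[[0,0,0],[0,0,0]],[[0,0,0.4],[0,0,0]],[[0,0,0.8],[0,0,0]],[[0,0,1],[0,0,0]],[[0,0,1],[0,0,0]],[[0,0,1],[0,0,0]],[[0.3,0.6,0.5],[0,0,0.3]],[[0.5,1,0],[0,0,0.5]]]}' 53
python3 -m crank '{"steps":[[[0.5,1,0],[0,0,0.4]],[[0.4,1,0],[0,0,0.4]],[[0.3,1,0],[0,0,0.4]],[[0.3,1,0],[0,0,0.3]],[[0,1,0],[0,0,0.3]],[[0,1,0],[0,0,0.3]],[[0,1,0],[0,0,0]],[[0,1,0],[0,0,0]],[[0,1,0],[0,0,0]],[[0,1,0],[0,0,0]]]}' 45
python3 -m crank '{"steps":[[[0,1,0],[0,0,0]],[[0,1,0],[0,0,0]],[[0,1,0],[0,0,0]],[[0,1,0],[0,0,0]],[[0,0,0],[0,0,0]]]}' 45
cat > bar.py <<'E'
from mould import *
c=cams.camera('top'); P=cloud(c)*1000; X,Y,Z=P[...,0],P[...,1],P[...,2]
hsv=cv2.cvtColor(c['pixels'],cv2.COLOR_BGR2HSV)
roi=(X>340)&(X<460)&(Y>-240)&(Y<20)
m=(roi&(Z>3)&(Z<14)&(hsv[...,1]<50)&(hsv[...,2]>120)).astype(np.uint8)
m=cv2.morphologyEx(m,cv2.MORPH_CLOSE,np.ones((5,5),np.uint8))
k=max(cv2.findContours(m,cv2.RETR_EXTERNAL,cv2.CHAIN_APPROX_NONE)[0],key=cv2.contourArea)
q=np.array([plane(c,a,b,.008)[:2]*1000 for a,b in k[:,0]],np.float32); print('bar',cv2.minAreaRect(q))
r_=roi&(Z>44)&(Z<56)&(hsv[...,2]<90); print('rib',r_.sum(),cv2.minAreaRect(P[r_][:,:2].astype(np.float32)),np.median(P[r_],0).round(1))
blobs(c)
for n,(x,y) in {'new':(452,-320),'a':(382,-290),'b':(424,-387),'new2':(352,-361)}.items():
    s=(np.hypot(X-x,Y-y)<17); q=P[s]; A=np.c_[q[:,:2]-[x,y],np.ones(len(q))]; print(n,np.linalg.lstsq(A,q[:,2],rcond=None)[0].round(3))
cv2.imwrite('pics/bar.png',cv2.resize(c['pixels'][95:275,155:385],None,fx=3.4,fy=3.3))
E
python3 bar.py; python3 go.py 400 -115 90 -7.8
```

```text
time: 34.27
ee_pos: [0.3792, -0.3109, 0.1453]
eef_rot: [0.811, 0.585, 0.001, 0.003]
ft_force: [0.8, 0.2, -1.0]
width: 0.0528
grip_force: 0.0
time: 35.1
ee_pos: [0.4166, -0.057, 0.1424]
eef_rot: [0.753, 0.658, 0.0, 0.0]
ft_force: [0.4, -0.0, -0.4]
width: 0.0447
grip_force: 0.0
time: 35.52
ee_pos: [0.4167, 0.0462, 0.1424]
eef_rot: [0.751, 0.66, 0.001, 0.0]
ft_force: [-0.0, 1.1, 0.8]
width: 0.0451
grip_force: 0.0
bar ((401.3398742675781, -134.77845764160156), (117.21681213378906, 209.8393096923828), 0.8746592402458191)
rib 112 ((397.8377380371094, -115.0174560546875), (55.9794807434082, 10.942577362060547), 81.57787322998047) [ 397.9 -115.3   49.5]
blk [ 350.8 -360.2] size [59.4 43.6] ang 69.3 px [336. 246.]
blk [ 381.7 -289.9] size [59.7 44.1] ang 67.6 px [307. 233.]
blk [ 423.6 -387.8] size [59.4 44.9] ang 68.7 px [347. 216.]
blk [ 448.5 -319.8] size [58.5 43.9] ang 68.2 px [319. 206.]
new [2.7000e-02 1.9000e-02 2.9572e+01]
a [-1.4000e-02  2.0000e-03  2.9861e+01]
b [-4.100e-02  7.000e-03  2.962e+01]
new2 [-1.0000e-03 -1.4000e-02  2.9638e+01]
t 35.57 pos [416.7  43.9 142.3] yaw -7.4 zaxis [ 0.001 -0.    -1.   ] w 44.9 F [-0.  -1.1 -0.2] g 0.0
shift units [-0.67 -6.36 -2.09] turn units -0.08
```

View pics/bar.png

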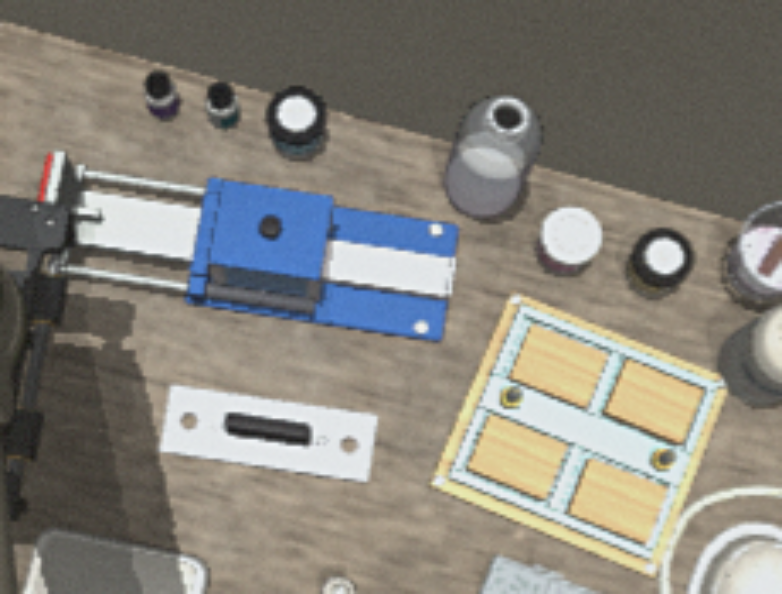

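All four blocks lie flat, at crop (560,365), (655,402), (517,455) and (620,497). The bar is at (268,430). To find where I held it, I measure the rib the same way in the picture taken just after I released it.

```bash
python3 - <<'E'
from h import *
def white(c,u0,u1,v0,v1):
    hsv=cv2.cvtColor(c['pixels'],cv2.COLOR_BGR2HSV); m=((hsv[...,1]<40)&(hsv[...,2]>150)).astype(np.uint8); w=np.zeros_like(m); w[v0:v1,u0:u1]=m[v0:v1,u0:u1]
    k=max(cv2.findContours(w,cv2.RETR_EXTERNAL,cv2.CHAIN_APPROX_NONE)[0],key=cv2.contourArea)
    return cv2.minAreaRect(np.array([plane(c,a,b,.008)[:2]*1000 for a,b in k[:,0]],np.float32))
for c in(np.load('pics/top2.npy',allow_pickle=True).item(),cams.camera('top')):
    P=cloud(c)*1000;X,Y,Z=P[...,0],P[...,1],P[...,2]
    v=c['pixels'].max(-1)<90; m=(X>360)&(X<440)&(Y>-180)&(Y<-20)&(Z>42)&(Z<58)&v
    print(m.sum(),cv2.minAreaRect(P[m][:,:2].astype(np.float32)),P[m].mean(0).round(1)); print(white(c,183,270,208,245))
E
```

```text
99 ((397.38287353515625, -80.97612762451172), (57.586116790771484, 11.064709663391113), 82.07526397705078) [397.3 -79.6  49.5]
((411.7797546386719, -80.99638366699219), (154.58453369140625, 79.85709381103516), 82.3697738647461)
117 ((398.1079406738281, -115.33187866210938), (56.030914306640625, 11.378094673156738), 81.946044921875) [ 397.7 -114.8   49.2]
((398.95672607421875, -114.37724304199219), (153.58474731445312, 54.18706512451172), 82.14723205566406)
```

```bash
python3 -m crank '{"steps":[[[-0.1,-0.6,0],[0,0,-0.08]],[[-0.1,-1,0],[0,0,0]],[[-0.1,-1,0],[0,0,0]],[[-0.1,-1,0],[0,0,0]],[[-0.1,-1,0],[0,0,0]],[[-0.1,-1,-0.3],[0,0,0]],[[0,-0.7,-0.5],[0,0,0]],[[0,0,-0.7],[0,0,0]],[[0,0,-0.6],[0,0,0]],[[0,0,0],[0,0,0]]]}' 45
python3 go.py 401.7 -114.8 24 -7.9
```

```text
time: 36.45
ee_pos: [0.3993, -0.1172, 0.0872]
eef_rot: [0.756, 0.655, -0.001, -0.001]
ft_force: [-0.4, 0.5, 0.3]
width: 0.0449
grip_force: 0.0
t 36.45 pos [ 399.3 -117.2   87.2] yaw -8.2 zaxis [-0.004 -0.    -1.   ] w 44.9 F [-0.4  0.5  0.3] g 0.0
shift units [ 0.1   0.1  -2.53] turn units 0.06
```

```bash
python3 -m crank '{"steps":[[[0.08,0.07,-0.3],[0,0,0.05]],[[0,0,-0.6],[0,0,0]],[[0,0,-0.6],[0,0,0]],[[0,0,-0.5],[0,0,0]],[[0,0,-0.3],[0,0,0]],[[0,0,-0.16],[0,0,0]],[[0,0,0],[0,0,0]],[[0,0,0],[0,0,0]]]}'
python3 go.py 401.7 -114.8 24 -7.9
```

```text
time: 37.12
ee_pos: [0.4041, -0.1138, 0.0281]
eef_rot: [0.753, 0.658, 0.0, 0.0]
ft_force: [0.2, -0.3, 0.9]
width: 0.0447
grip_force: 0.0
t 37.12 pos [ 404.1 -113.8   28.1] yaw -7.8 zaxis [ 0.001 -0.    -1.   ] w 44.7 F [ 0.2 -0.3  0.9] g 0.0
shift units [-0.09 -0.04 -0.16] turn units -0.03
```

```bash
python3 -m crank '{"steps":[[[-0.08,-0.04,-0.13],[0,0,0]],[[0,0,0],[0,0,0]],[[0,0,0],[0,0,0]]]}'
python3 go.py 401.7 -114.8 24 -7.9
python3 -m crank '{"steps":[[[0,0,0],[0,0,0]],[[0,0,0],[0,0,0]],[[0,0,0],[0,0,0]],[[0,0,0],[0,0,0]],[[0,0,0],[0,0,0]],[[0,0,0],[0,0,0]],[[0,0,0],[0,0,0]],[[0,0,0],[0,0,0]]]}' 0 45
python3 -m crank '{"steps":[[[0,0,0.2],[0,0,0]],[[0,0,0.6],[0,0,0]],[[0,0,0.8],[0,0,0]],[[0,0,0.8],[0,0,0]],[[0,0,0.8],[0,0,0]],[[0,0,0.4],[0,0,0]],[[0,0,0],[0,0,0]]]}'
python3 go.py 403 -338.7 114 -21.9
```

```text
time: 37.37
ee_pos: [0.4017, -0.1147, 0.0245]
eef_rot: [0.753, 0.658, 0.0, 0.0]
ft_force: [0.5, 0.7, 1.0]
width: 0.0451
grip_force: 0.0
t 37.37 pos [ 401.7 -114.7   24.5] yaw -7.8 zaxis [ 0.  0. -1.] w 45.1 F [0.5 0.7 1. ] g 0.0
shift units [ 0.   -0.01 -0.02] turn units -0.03
time: 38.03
ee_pos: [0.4017, -0.1146, 0.0243]
eef_rot: [0.753, 0.658, 0.0, -0.0]
ft_force: [-0.3, 0.5, 0.3]
width: 0.0114
grip_force: 45.0
time: 38.62
ee_pos: [0.403, -0.1148, 0.1165]
eef_rot: [0.753, 0.658, 0.002, 0.001]
ft_force: [0.2, 0.6, -1.5]
width: 0.0112
grip_force: 45.0
t 38.62 pos [ 403.  -114.8  116.5] yaw -7.8 zaxis [ 0.004  0.    -1.   ] w 11.2 F [ 0.2  0.6 -1.5] g 45.0
shift units [ 0.   -8.96 -0.1 ] turn units -2.83
```

```bash
python3 -m crank '{"steps":[[[0,-0.5,0],[0,0,-0.3]],[[0,-1,0],[0,0,-0.3]],[[0,-1,0],[0,0,-0.3]],[[0,-1,0],[0,0,-0.3]],[[0,-1,0],[0,0,-0.3]],[[0,-1,0],[0,0,-0.3]],[[0,-1,0],[0,0,-0.3]],[[0,-1,0],[0,0,-0.3]],[[0,-1,0],[0,0,-0.3]],[[0,-0.45,0],[0,0,-0.13]]]}'
python3 -m crank '{"steps":[[[0,0,-0.3],[0,0,0]],[[0,0,-0.2],[0,0,0]],[[0,0,0],[0,0,0]],[[0,0,0],[0,0,0]],[[0,0,0],[0,0,0]]]}'
python3 go.py 403 -338.7 90 -21.9
```

```text
time: 39.45
ee_pos: [0.3999, -0.342, 0.1135]
eef_rot: [0.83, 0.558, -0.001, 0.0]
ft_force: [-0.3, -0.7, -1.7]
width: 0.0116
grip_force: 45.0
time: 39.87
ee_pos: [0.4019, -0.3373, 0.1017]
eef_rot: [0.828, 0.561, 0.0, -0.0]
ft_force: [0.6, -0.7, -1.8]
width: 0.0118
grip_force: 45.0
t 39.87 pos [ 401.9 -337.3  101.7] yaw -21.8 zaxis [ 0.     0.001 -1.   ] w 11.8 F [ 0.6 -0.7 -1.8] g 45.0
shift units [ 0.04 -0.06 -0.47] turn units -0.02
```

```bash
python3 -m crank '{"steps":[[[0.04,-0.06,-0.3],[0,0,0]],[[0,0,-0.3],[0,0,0]],[[0,0,-0.1],[0,0,0]],[[0,0,0],[0,0,0]],[[0,0,0],[0,0,0]]]}'
python3 go.py 403 -338.7 82 -21.9
python3 - <<'E'
from h import *
c=cams.camera('scene'); cv2.imwrite('pics/s6.png',cv2.resize(c['pixels'][190:330,240:390],None,fx=4,fy=4,interpolation=cv2.INTER_CUBIC))
E
```

```text
time: 40.28
ee_pos: [0.4024, -0.3398, 0.084]
eef_rot: [0.829, 0.56, -0.0, -0.0]
ft_force: [0.3, -0.0, -1.8]
width: 0.0115
grip_force: 45.0
t 40.28 pos [ 402.4 -339.8   84. ] yaw -21.9 zaxis [-0.001  0.    -1.   ] w 11.5 F [ 0.3 -0.  -1.8] g 45.0
shift units [ 0.02  0.04 -0.08] turn units 0.0
```

View pics/s6.png

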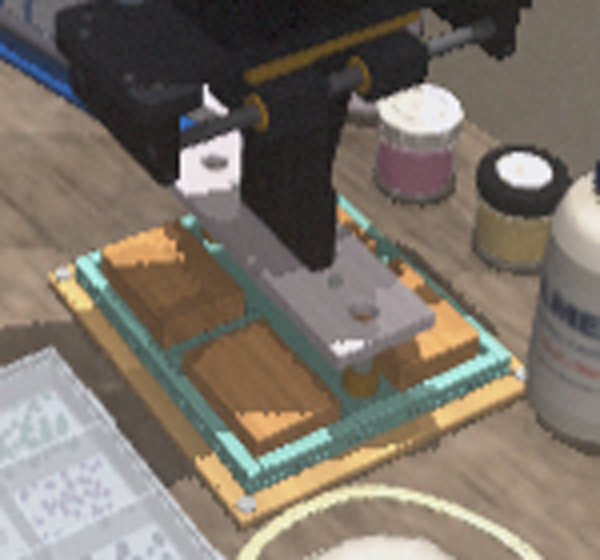

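The bar's near hole (363,312) is right above the stud (362,375), and the bar is level. I lower it and watch the force.

```bash
python3 -m crank '{"steps":[[[0.02,0.04,-0.1],[0,0,0]],[[0,0,-0.15],[0,0,0]],[[0,0,-0.15],[0,0,0]],[[0,0,-0.1],[0,0,0]],[[0,0,0],[0,0,0]],[[0,0,0],[0,0,0]]]}'
python3 go.py 403 -338.7 56 -21.9
```

```text
time: 40.83
ee_pos: [0.4049, -0.3392, 0.0719]
eef_rot: [0.828, 0.56, 0.001, 0.001]
ft_force: [7.9, -2.6, -6.0]
width: 0.0114
grip_force: 45.0
t 40.83 pos [ 404.9 -339.2   71.9] yaw -21.9 zaxis [ 0.003 -0.002 -1.   ] w 11.4 F [ 7.9 -2.6 -6. ] g 45.0
shift units [-0.07  0.02 -0.64] turn units -0.01
```

The stud pushes the bar towards mould +x, so I ease it that way.

```bash
python3 -m crank '{"steps":[[[0.06,-0.02,0],[0,0,0]],[[0,0,0],[0,0,0]],[[0,0,0],[0,0,0]]]}'
python3 go.py 403 -338.7 56 -21.9
```

```text
time: 41.08
ee_pos: [0.405, -0.3393, 0.0717]
eef_rot: [0.829, 0.56, 0.0, 0.0]
ft_force: [4.0, -0.9, -2.3]
width: 0.0117
grip_force: 45.0
t 41.08 pos [ 405.  -339.3   71.7] yaw -21.9 zaxis [ 0.001 -0.    -1.   ] w 11.7 F [ 4.  -0.9 -2.3] g 45.0
shift units [-0.08  0.03 -0.63] turn units -0.0
```

```bash
python3 -m crank '{"steps":[[[0.07,-0.03,0],[0,0,0]],[[0,0,-0.1],[0,0,0]],[[0,0,-0.1],[0,0,0]],[[0,0,-0.1],[0,0,0]],[[0,0,0],[0,0,0]],[[0,0,0],[0,0,0]]]}'
python3 go.py 405 -339.3 56 -21.9
```

```text
time: 41.58
ee_pos: [0.406, -0.34, 0.064]
eef_rot: [0.829, 0.56, -0.0, -0.0]
ft_force: [0.1, 0.1, -1.4]
width: 0.0117
grip_force: 45.0
t 41.58 pos [ 406. -340.   64.] yaw -21.9 zaxis [-0.001  0.    -1.   ] w 11.7 F [ 0.1  0.1 -1.4] g 45.0
shift units [-0.04  0.03 -0.32] turn units 0.0
```

Moving freely now, so I carry on down.

```bash
python3 -m crank '{"steps":[[[0,0,-0.1],[0,0,0]],[[0,0,-0.1],[0,0,0]],[[0,0,-0.1],[0,0,0]],[[0,0,-0.06],[0,0,0]],[[0,0,0],[0,0,0]],[[0,0,0],[0,0,0]]]}'
python3 go.py 406 -340 55.8 -21.9
```

```text
time: 42.08
ee_pos: [0.4064, -0.3401, 0.0558]
eef_rot: [0.829, 0.56, 0.0, -0.0]
ft_force: [-3.3, 2.2, 8.9]
width: 0.0115
grip_force: 45.0
t 42.08 pos [ 406.4 -340.1   55.8] yaw -21.9 zaxis [ 0.     0.001 -1.   ] w 11.5 F [-3.3  2.2  8.9] g 45.0
shift units [-0.02  0.    0.  ] turn units 0.0
```

Seated: 8.9 N upward at z 55.8, as predicted. I release, withdraw and verify.

```bash
python3 -m crank '{"steps":[[[0,0,0],[0,0,0]],[[0,0,0],[0,0,0]],[[0,0,0],[0,0,0]],[[0,0,0],[0,0,0]],[[0,0,0.3],[0,0,0]],[[0,0,0.6],[0,0,0]],[[0,0,1],[0,0,0]],[[0,0,1],[0,0,0]],[[0,0,1],[0,0,0]],[[0,0,1],[0,0,0]]]}' 45
python3 -m crank '{"steps":[[[0,1,0.5],[0,0,0]],[[0,1,0],[0,0,0]],[[0,1,0],[0,0,0]],[[0,1,0],[0,0,0]],[[0,1,0],[0,0,0]],[[0,1,0],[0,0,0]],[[0,1,0],[0,0,0]],[[0,1,0],[0,0,0]],[[0,1,0],[0,0,0]],[[0,1,0],[0,0,0]]]}'
python3 -m crank '{"steps":[[[0,1,0],[0,0,0]],[[0,1,0],[0,0,0]],[[0,1,0],[0,0,0]],[[0,1,0],[0,0,0]],[[0,0,0],[0,0,0]],[[0,0,0],[0,0,0]]]}'
python3 m.py | grep -E 'bar|pad'
python3 - <<'E'
from h import *
c=cams.camera('top');P=cloud(c)*1000
m=(np.hypot(P[...,0]-403,P[...,1]+340)<80)&(P[...,2]>34)&(P[...,2]<46);q=P[m];A=np.c_[q[:,:2]-[403,-340],np.ones(len(q))];print('bar top plane',np.linalg.lstsq(A,q[:,2],rcond=None)[0].round(3))
a=c['pixels'][95:275,155:385]; s=cams.camera('scene')['pixels'][180:330,230:400]
cv2.imwrite('pics/end.png',np.hstack([cv2.resize(a,(430,340)),cv2.resize(s,(370,340))]))
E
```

```text
time: 42.92
ee_pos: [0.4061, -0.3403, 0.1795]
eef_rot: [0.829, 0.56, 0.0, 0.0]
ft_force: [0.7, -0.5, -0.8]
width: 0.0451
grip_force: 0.0
time: 43.75
ee_pos: [0.4063, -0.0892, 0.1909]
eef_rot: [0.829, 0.56, 0.0, 0.0]
ft_force: [0.3, 0.7, 1.1]
width: 0.045
grip_force: 0.0
time: 44.25
ee_pos: [0.4065, 0.0105, 0.1907]
eef_rot: [0.828, 0.561, 0.0, 0.0]
ft_force: [0.6, 0.1, 0.1]
width: 0.0447
grip_force: 0.0
pad 14 c [521.    8.2] med [566.2  34.4] size [179.7   9.7] ang 30.3 z [ 73.7 116.4 529.2]
bar 1094 c [ 403.2 -340.7] med [ 400.7 -338.1] size [150.7  51.9] ang 67.6 z [35.7 39.2 43. ]
bar top plane [-1.0000e-03 -0.0000e+00  3.9107e+01]
```

View pics/end.png

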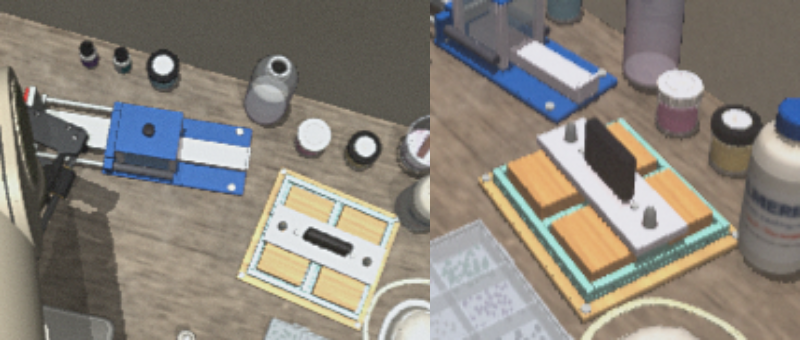

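The bar is back over both studs at (325,240), level, and within 0.3 mm of where it started. All four blocks are in, the slide is at rest, the magazine is empty and the jars have not moved.

```bash
python3 -c "from bench import ticket; print(ticket.close_job())"
```

```text
the job is handed in; nothing more can be done
None
```

The job is handed in: both magazine blocks are flat in the mould with the two already there, the bar is back down over both studs, the slide is sprung back and the jars were left alone; no verdict came back.

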